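# Hang the wide neck gauge on the keeper hook in front of the slim one

### The job

Lift the wide-handled bottle-neck gauge straight up out of the black block and hang it by its eye on the stand's hook, in front of the slim gauge that already hangs there: slide it on over the sprung keeper until the keeper springs up in front of both, and make sure by pressing the pair back against the stop for a moment with a light, steady push of about 5 N. Feel your way, never ram the gauges or the hook, keep the slim gauge on the hook, leave the other things where they are, and let go so that both gauges hang free and still.

Things in the scene. Friction and masses are not known exactly. Their poses are not given: they have to be found in the camera images.
- wide: The gauge to hang: flat aluminium plate 14 mm thick (its x), 0.17 kg, upright in the block's front slot. Origin: centre of its underside; y = width, z = up the handle. A head 60 mm wide, 56 mm high with a 36 mm bore, then a straight handle 28 mm wide up to 134 mm, with the hanging eye near its top. Grip the handle's two edges (28 mm apart along y), some 20 to 35 mm below the eye. Front and back alike.
- wide_eye (a point): Centre of the wide gauge's hanging eye: a round hole 13 mm across, straight through along x, 120 mm above the underside and 14 mm below the handle's top.
- slim: The gauge already on the hook: 8 mm thick, 0.075 kg, head 52 mm wide and 50 mm high (30 mm bore), stem only 16 mm wide, square eye end 26 mm wide. Origin and axes as for the wide gauge. It hangs loosely somewhere between keeper and stop and slides along the rod at a touch (about 0.5 N). More than 12 N between the gauges or from the robot spoils it.
- slim_eye (a point): Centre of the slim gauge's eye: a 13 mm hole 120 mm above its underside, threaded on the rod. The top of a hanging eye rests on the rod, so its centre hangs 2.5 mm below the rod's axis.
- stand: Gauge stand, fixed. Origin: centre of the stand at bench height. Base plate 150 x 100 x 12 mm, round post 18 mm thick at x = +55 mm. The hook is a level steel rod 8 mm thick with a round end, its axis 190 mm above the bench over y = 0, pointing along -x (to the robot's side). More than 20 N between gauge and hook bends it.
- clamp (a point): Clamp on the post that holds the rod (point on the rod's axis, stand x = +55 mm; clamp top 9 mm above the axis). Along the rod from the back: stop collar 20 mm across, 24.5 mm room for both gauges, keeper, round tip 54.5 mm before the collar's face. The rod's reach is set anew each time and NOT measured: collar face at stand x = +7.5 to -7.5 mm, tip at -47 to -62 mm.
- keeper (a joint): Sprung tongue in the rod's top, rad: 0 = up, about 0.45 = flush. 14 mm long, 4.5 mm wide, pivot in front, a ramp rising backwards to 6 mm above the rod, blunt end to the back. An eye pushed on from the front presses it down (1 to 4 N along the rod) and it springs up behind the eye; no eye clears it unpressed. It stays down while a gauge sits on it. Both gauges behind it have 2.5 mm of play.
- block: Black plastic gauge block, fixed, 92 x 110 mm and 38 mm high, origin: centre of its underside. Two slots along y, 62 mm long and 26 mm deep: at x = -22 mm, 15.8 mm wide (front, the wide gauge), and at x = +20 mm, 9.8 mm wide (the plain plate).
- shim: Bystander: plain steel plate 8 x 56 x 55 mm upright in the block's rear slot. Leave it.
- bottle_a: Bystander: filled bottle with blue cap beside the stand, 44 mm across, 118 mm high, origin under its centre. Leave it.
- bottle_b: Bystander: the same kind of bottle beside the block. Leave it.
- bottle_c: Bystander: bottle with white cap behind and between stand and block, 48 mm across, 126 mm high. Leave it.
- jar: Bystander: small clear jar, 52 mm across, 55 mm high. Leave it.
- cap: Bystander: loose blue cap, 38 mm across, 22 mm high. Leave it.
- tape: Bystander: cardboard ring (tape core) lying flat, 90 mm across, 24 mm high. Leave it.
There are look-alikes about, which are no part of the job. There is more than one size of the stand; the one meant has the size given above. What is shaped like the wide but pink is not meant.

How it is judged (in metres and radians):
On the way, in this order (a step that is already met when the one before it is completed fails the run):
1. the wide gauge is lifted clear of the block (z of wide_eye in the frame of block above 0.165 m and contact force between the fingers and wide above 1 N), for 0.1 s.
2. the wide gauge's eye is on the hook rod and presses the keeper down (value of joint keeper above 0.12 rad and distance between wide_eye and slim_eye below 0.05 m and contact force between wide and stand above 0.3 N), for 0.02 s.
3. with the keeper up again, the wide gauge is pressed back against the slim one (over 2.5 N), the slim one against the stop (value of joint keeper below 0.08 rad and horizontal distance between wide_eye and slim_eye below 0.0155 m and contact force between wide and slim above 2.5 N), for 0.15 s.
At the end, for the whole second after the job is handed in: The keeper is up (below 0.08 rad) and both gauges hang behind it on the rod: the wide one in front, eye centres at most 15.5 mm apart in plan and both 184 to 190.5 mm above the bench, both handles within 0.12 rad of plumb, at rest (under 0.03 m/s) and let go (value of joint keeper below 0.08 rad and horizontal distance between wide_eye and slim_eye below 0.0155 m and x of wide_eye in the frame of slim_eye below -0.009 m and z of wide_eye in the frame of stand between 0.184 and 0.1905 m and z of slim_eye in the frame of stand between 0.184 and 0.1905 m and angle between each of wide, slim's own z axis and vertical below 0.12 rad and linear speed of each of wide, slim below 0.03 m/s); the robot touches nothing.
It fails at once if the wide gauge is rammed against the slim one (over 12 N) (contact force between wide and slim above 12 N).
It fails at once if the hook or stand is rammed with the wide gauge (over 20 N) (contact force between wide and stand above 20 N).
It fails at once if the slim gauge is dislodged from the hook (it drops or moves more than 30 mm) (distance of slim_eye from where it was at the start of the episode above 0.03 m or z of slim_eye in the frame of stand below 0.17 m).
It fails at once if the robot itself pushes the slim gauge hard (over 12 N) (contact force between any of the fingers, the arm and slim above 12 N).
It fails at once if another thing on the bench is moved more than 25 mm (distance of any of shim, bottle_a, bottle_b, bottle_c, jar, cap, tape from where it was at the start of the episode above 0.025 m).
It also fails if it takes over 61 s, if anything falls off the work surface, if the arm or the gripper's body presses on something with over 40 N, if the wrist force passes 120 N, or if a joint passes its speed limit or range.

### The arm

A 6-joint arm with a two-finger parallel gripper is mounted at the origin on the work surface. World frame = base frame: x ahead of the robot, y to its left, z up, the work surface at z = 0. Lengths are in mm, angles in rad, forces in N, time in s.
With the tool pointing down it reaches from about 300 to 775 mm from the base axis. Payload 14.6 kg.
Tool frame: the origin (TCP) lies midway between the tips of the shut fingers; the grasp point (between the pads) lies 19 mm behind it (manip.tcp_to_grasp is the distance from the TCP to the grasp point, in mm); z points along the fingers, x is the direction in which the jaws open and shut, and the axes are right-handed (so a half turn about z gives the same grasp; the last joint's range is limited). The gripper opens to 94 mm and grips with 3 to 60 N. Pads are 16 mm wide; open, the fingers measure 119 mm over their backs; the gripper's body (75 mm by 177 mm) begins 78 mm behind the grasp point.
Start: joints at [-0.067, 0.3, 1.521, -0, 1.321, -0.067], TCP at [549.99, -0.002, 205.446] pointing down, gripper open.
Joint ranges: [-3.03, 3.03], [-0.79, 2.21], [0.23, 2.52], [-1.04, 4.18], [0, 3.07], [-2.55, 2.55]. Speed limits (rad/s): [2.22, 2.22, 2.57, 3.14, 3.14, 3.14].

### API

Orientations are given as [roll, pitch, yaw] about the fixed x, y, z axes, in that order (R = Rz(yaw) Ry(pitch) Rx(roll)).
In Python, from cell import manip gives the robot as it stands.
- The arm moves only by the tool arm_command, never from a script. Its argument "steps" is a list of rows, each a list of 3 entries, a list of its own where there are three numbers: the opening, from 0 (shut) to 1 (fully open), then the shift along the tool's x, y, z in cm, then the turn about the tool's z in rad. A call has 1 to 5 rows; each row shifts and turns the commanded pose from where the row before left it, along the tool's axes as they then stand; what a row does not reach is not made up. A row lasts 1/12 s, in which the tool goes at most 41.7 mm and 7.16 degrees, less where a joint would pass 70% of its speed; a pose out of reach is approached as far as the arm can. A call with a gripper value outside its range is refused whole. The fingers move at their own pace and stop on an object; "force" is the grip in N (left out, the last holds). Time passes only in rows, so rows that do not move let the fingers close. It gives the time, the measured TCP pose, the force and the opening at its end, in the units of the state.
- manip.read_state(): the state, without advancing time (a new reading comes with each control period).
- manip.camera(name): name is "scene" or "side" or "wrist"; returns (picture, depth): 400x640x3 uint8, red, green, blue; 400x640 float32, mm along the optical axis (not along the pixel's ray), 0 where there is no reading.
- manip.calibration(name): a dict with "fx", "fy", "cx", "cy" (pixels), "R" (3x3) and "t" (3): a world point X has camera coordinates R X + t; the wrist camera has in their place "tool_from_camera" (4x4, takes a point from camera to tool coordinates, whose origin is the TCP and whose axes are the tool frame's). Camera axes: x right, y down, z forward; pixel columns grow to the right and rows downward; lengths in mm; the calibration is good to about 2 mm. A picture is of the moment at which its call begins: read the wrist's pose just before it. calibration takes no time and is no camera call.
- manip.sign_off(): hands the job in, once; it reports no verdict.
The state is a dict: "clock": time; "joints": joint angles; "qd": joint speeds; "effort": joint torques, N m; "eef_pos": TCP position; "eef_rot": TCP orientation; "wrist_force": force on the tool from outside, world axes, zero at the start; "moment": the same for the moment, N m; "finger_gap": finger opening in mm.
Only numpy, scipy, OpenCV 4.12 (cv2) and the standard library are available. Lean on these libraries where they do the work, as an engineer would, in place of code of your own. Each camera call takes 0.05 s, during which the arm holds its last target.

## Working session

There is one attempt and no reset: what is moved stays moved. The work goes in short steps, Python scripts to look and compute and a tool call to move; the robot and the scene stay as the last step left them, time stands still between calls to the robot, and variables do not carry over. Pictures are saved under pics/ and viewed, and the job is handed in when it is done.

Besides the shell and the picture viewer there is one more tool, called after ">>>" as a command line: name --argument value ..., lists and objects as JSON in quotes. arm_command: Moves the arm, as the interface text tells. Its arguments: {"type":"object","properties":{"steps":{"type":"array","items":{"type":"array"}},"force":{"type":"number"}},"required":["steps"]}

```bash
mkdir -p pics; ls
python3 - <<'E'
from cell import manip
import cv2,numpy as np
print(manip.read_state())
for n in ["scene","side","wrist"]:
    p,d=manip.camera(n); cv2.imwrite(f"pics/{n}0.png",p[:,:,::-1]); np.save(f"{n}0.npy",d); cv2.imwrite(f"{n}0.png",p[:,:,::-1])
    print(n,manip.calibration(n))
E
```

```text
pics
{'clock': 0.0, 'joints': array([-6.65877060e-02,  3.00509741e-01,  1.52158959e+00, -1.37147112e-05,
        1.32067132e+00, -6.66059130e-02]), 'qd': array([1.62886151e-04, 5.51179563e-05, 1.31944303e-03, 3.70827477e-04,
       2.06941241e-03, 6.06964921e-04]), 'effort': array([-1.53750298e-03, -5.31805658e+01, -3.52735734e+01,  7.07558286e-02,
        2.43994006e-02, -4.79655944e-05]), 'eef_pos': array([5.49740122e+02, 1.75544280e-02, 2.04861526e+02]), 'eef_rot': array([-3.14152750e+00,  1.17627486e-03,  2.16479031e-05]), 'wrist_force': array([-0.32890298, -0.01452439, -0.12997635]), 'moment': array([ 0.03746349, -0.02033117,  0.01205191]), 'finger_gap': 93.63980235365867}
scene {'fx': 433.56034080497733, 'fy': 433.56034080497733, 'cx': 325.64308112132136, 'cy': 198.9199525664041, 'R': array([[ 0.52176912,  0.8530535 , -0.007531  ],
       [ 0.49850888, -0.31205241, -0.80877203],
       [-0.69227587,  0.418238  , -0.58807405]]), 't': array([-275.01875909, -151.12003493, 1500.00920026])}
side {'fx': 427.1894241206415, 'fy': 427.1894241206415, 'cx': 328.4871429805142, 'cy': 204.3411830727296, 'R': array([[ 0.93356825, -0.35809873, -0.01468414],
       [-0.26046848, -0.64976182, -0.71411886],
       [ 0.24618386,  0.67050345, -0.69987043]]), 't': array([-522.3723067 ,  263.13231593, 1137.14281851])}
wrist {'fx': 340.35994529747325, 'fy': 340.35994529747325, 'cx': 314.34568787134515, 'cy': 201.74872249267364, 'tool_from_camera': array([[ 9.99999324e-01, -1.10461246e-03, -3.62735075e-04,
        -1.54987297e-01],
       [ 1.16189981e-03,  9.60649859e-01,  2.77759786e-01,
        -8.27397993e+01],
       [ 4.16444780e-05, -2.77760020e-01,  9.60650493e-01,
        -1.79097799e+02],
       [ 0.00000000e+00,  0.00000000e+00,  0.00000000e+00,
         1.00000000e+00]])}
```

View pics/scene0.png

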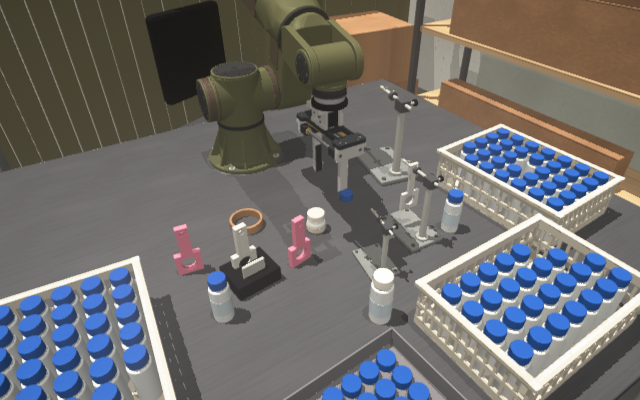

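View pics/side0.png

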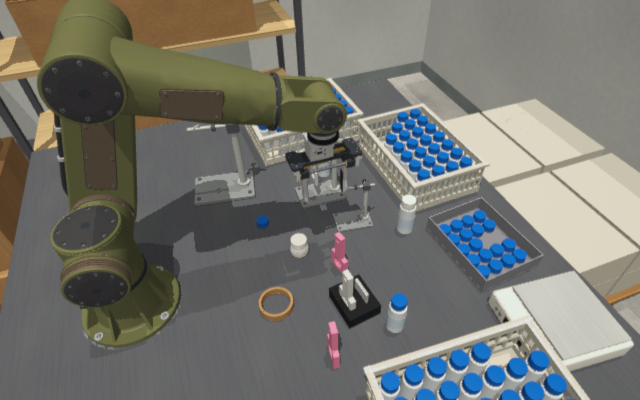

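View pics/wrist0.png

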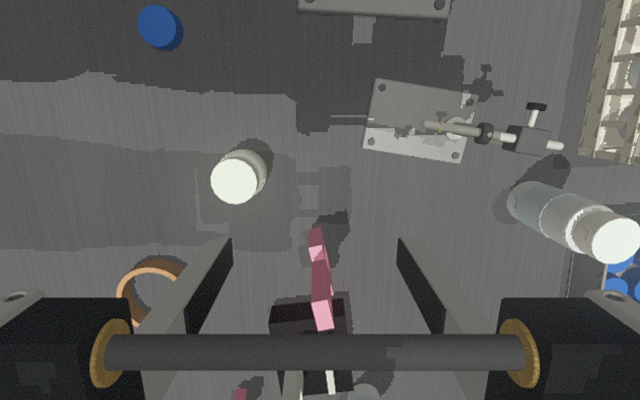

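Run:
```python
import cv2
s=cv2.imread("scene0.png");d=cv2.imread("side0.png")
cv2.imwrite("pics/s1.png",cv2.resize(s[140:300,360:480],None,fx=5,fy=5,interpolation=2)[:, :600] if 0 else cv2.resize(s[150:290,340:480],None,fx=4.2,fy=4.2,interpolation=2))
cv2.imwrite("pics/s2.png",cv2.resize(s[200:310,150:330],None,fx=4.4,fy=4.4,interpolation=2))
cv2.imwrite("pics/d1.png",cv2.resize(d[140:250,250:430],None,fx=4.4,fy=4.4,interpolation=2))
cv2.imwrite("pics/d2.png",cv2.resize(d[220:380,270:430],None,fx=3.7,fy=3.7,interpolation=2))
```

```text
(no output)
```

View pics/s1.png

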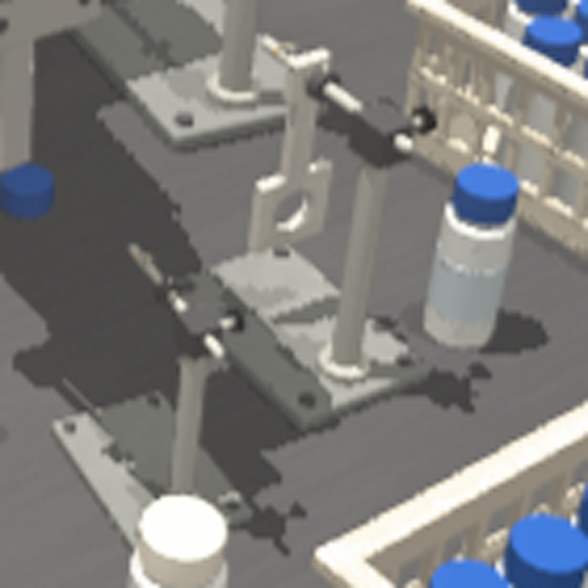

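View pics/s2.png

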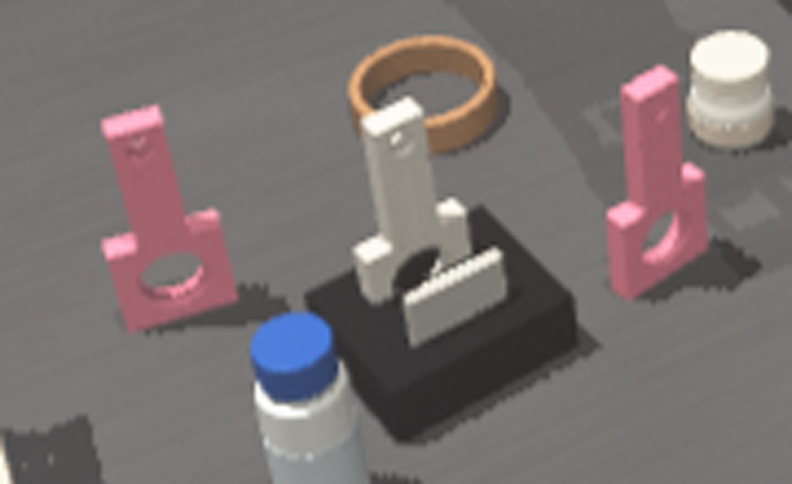

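View pics/d1.png

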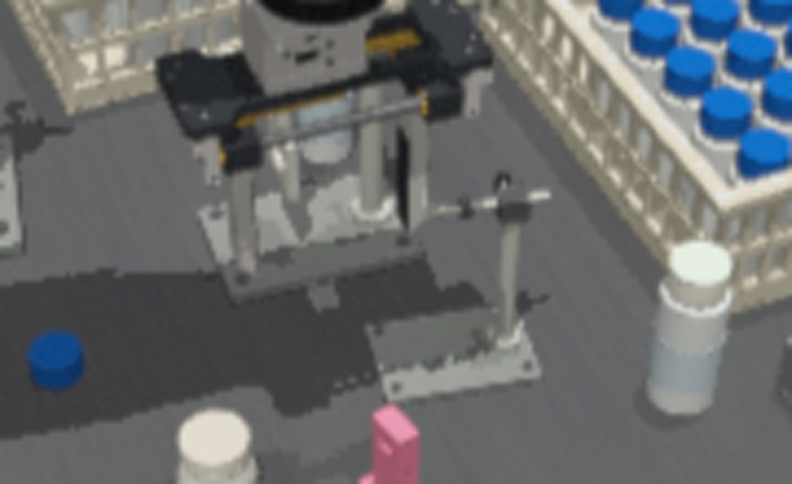

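View pics/d2.png

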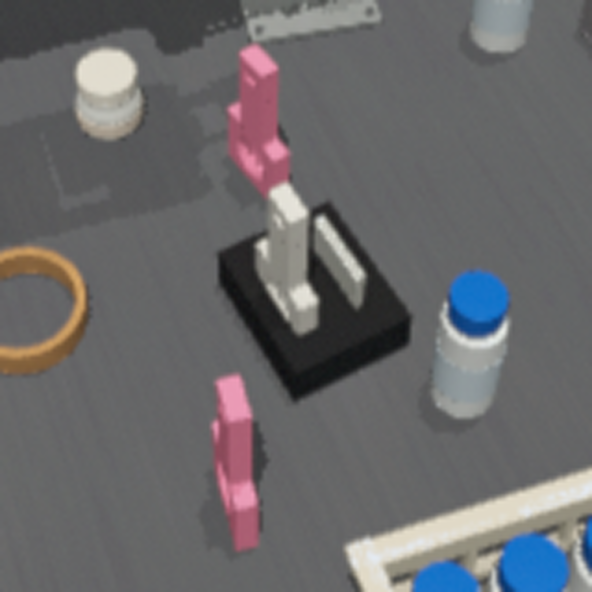

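```bash
cat > h.py <<'E'
import cv2,numpy as np
from cell import manip
from scipy.spatial.transform import Rotation as Ro
def cal(n,st=None):
    c=manip.calibration(n)
    if n!="wrist": return c,np.array(c["R"]),np.array(c["t"])
    T=np.array(c["tool_from_camera"]);W=np.eye(4);W[:3,:3]=Ro.from_euler("xyz",st["eef_rot"]).as_matrix();W[:3,3]=st["eef_pos"]
    M=np.linalg.inv(W@T);return c,M[:3,:3],M[:3,3]
def ray(n,uv,st=None):
    c,R,t=cal(n,st);uv=np.atleast_2d(uv).astype(float)
    d=np.c_[(uv[:,0]-c["cx"])/c["fx"],(uv[:,1]-c["cy"])/c["fy"],np.ones(len(uv))]@R
    return -R.T@t,d
def plane(n,uv,z,st=None):
    o,d=ray(n,uv,st);return o+d*((z-o[2])/d[:,2])[:,None]
def cloud(n,D,st=None):
    h,w=D.shape;v,u=np.mgrid[:h,:w];o,d=ray(n,np.c_[u.ravel(),v.ravel()],st)
    return (o+d*D.reshape(-1,1)).reshape(h,w,3)
def proj(n,X,st=None):
    c,R,t=cal(n,st);q=np.atleast_2d(X)@R.T+t
    return np.c_[c["fx"]*q[:,0]/q[:,2]+c["cx"],c["fy"]*q[:,1]/q[:,2]+c["cy"]]
def tri(pairs): # [(name,uv,st)]
    A=np.zeros((3,3));b=np.zeros(3);L=[]
    for n,uv,st in pairs:
        o,d=ray(n,uv,st);d=d[0]/np.linalg.norm(d[0]);P=np.eye(3)-np.outer(d,d);A+=P;b+=P@o;L.append((o,P))
    X=np.linalg.solve(A,b);return X,[np.linalg.norm(P@(X-o)) for o,P in L]
E
python3 - <<'E'
from h import *
for n in["scene","side"]:
    im=cv2.imread(n+"0.png");D=np.load(n+"0.npy");P=cloud(n,D)
    hsv=cv2.cvtColor(im,cv2.COLOR_BGR2HSV)
    # wide gauge
    x0,y0,x1,y1=(150,200,330,310) if n=="scene" else (320,220,410,340)
    win=np.zeros(D.shape,bool);win[y0:y1,x0:x1]=1
    # white top-face points z in 142..150
    for nm,lo,hi,sat in[("widetop",140,151,(0,60)),("pinktop",128,140,(70,255)),("blocktop",34,41,(0,255)),("jar",50,60,(0,80))]:
        m=win&(D>0)&(P[...,2]>lo)&(P[...,2]<hi)&(hsv[...,1]>=sat[0])&(hsv[...,1]<=sat[1])
        if nm=="blocktop": m&=hsv[...,2]<60
        q=P[m]
        if len(q)>4:print(n,nm,len(q),q.mean(0).round(1),cv2.minAreaRect(q[:,:2].astype(np.float32)))
    x0,y0,x1,y1=(340,150,480,290) if n=="scene" else (290,130,400,240)
    win=np.zeros(D.shape,bool);win[y0:y1,x0:x1]=1
    m=win&(P[...,2]>9)&(P[...,2]<16)
    k,lab,s,c=cv2.connectedComponentsWithStats(m.astype(np.uint8))
    for i in range(1,k):
        if s[i,4]>60:
            q=P[lab==i];print(n,"base",s[i],q.mean(0).round(1),cv2.minAreaRect(q[:,:2].astype(np.float32)))
E
```

```text
scene widetop 86 [ 524.6 -222.4  146.1] ((522.0430297851562, -221.95440673828125), (17.62035369873047, 28.584632873535156), 8.98269271850586)
scene pinktop 140 [ 492.2 -231.   134. ] ((502.170654296875, -214.29808044433594), (292.465087890625, 32.945587158203125), 65.00535583496094)
scene blocktop 516 [ 570.7 -222.    38.8] ((549.6486206054688, -218.97396850585938), (88.48066711425781, 108.81282043457031), 6.588191032409668)
scene jar 414 [ 524.4 -144.2   55.9] ((540.72802734375, -170.91680908203125), (390.0253601074219, 207.33445739746094), 88.00238800048828)
scene base [357 156  51  29 123] [364.8 307.4  12.7] ((335.0914306640625, 299.402099609375), (198.6492156982422, 83.3505859375), 18.484399795532227)
scene base [ 382  208   60   43 1051] [612.4 210.2  13.4] ((606.6696166992188, 213.25636291503906), (102.11060333251953, 152.7314910888672), 87.32839965820312)
scene base [352 243  30  37 538] [643.7  54.5  11. ] ((658.1930541992188, 59.12651062011719), (73.51969146728516, 110.98798370361328), 80.36128234863281)
scene base [386 255  14  20 102] [695.9  82.6  11. ] ((689.97717285156
[... 400 characters left out ...]
6   37.8] ((545.90966796875, -220.37417602539062), (93.1921615600586, 112.4056396484375), 7.357316017150879)
side jar 128 [ 603.9 -228.8   55.2] ((628.1575927734375, -183.06484985351562), (407.8507080078125, 173.6337890625), 55.393638610839844)
side base [295 179  51  28 620] [606.6 206.1  11.7] ((607.6251831054688, 210.10252380371094), (104.48289489746094, 146.89578247070312), 88.5646743774414)
side base [334 212  21  18 132] [633.1  60.9  10.5] ((636.457763671875, 61.72117614746094), (75.8753433227539, 59.598079681396484), 74.546142578125)
side base [360 212  13  14  64] [697.8  40.2  11.4] ((697.6099243164062, 46.39961242675781), (56.506229400634766, 35.51335144042969), 78.69633483886719)
```

Run:
```python
from h import *
for n in["scene","side"]:
    im=cv2.imread(n+"0.png");D=np.load(n+"0.npy");P=cloud(n,D)
    hsv=cv2.cvtColor(im,cv2.COLOR_BGR2HSV)
    m=(hsv[...,1]>70)&((hsv[...,0]>160)|(hsv[...,0]<5))&(hsv[...,2]>80)
    k,lab,s,c=cv2.connectedComponentsWithStats(m.astype(np.uint8))
    for i in range(1,k):
        if s[i,4]>60:
            q=P[lab==i];print(n,s[i],q.min(0).round(),q.max(0).round())
    # stand clamp/rod/post z bands
    win=(P[...,0]>480)&(P[...,0]<720)&(P[...,1]>150)&(P[...,1]<260)&(P[...,2]>150)&(P[...,2]<260)
    print(n,[ (z,(win&(abs(P[...,2]-z)<5)).sum(),P[win&(abs(P[...,2]-z)<5)].mean(0).round(1)) for z in range(155,250,10)])
```

```text
scene [288 215  23  53 737] [ 528. -440.   -1.] [1257.  -48.  758.]
scene [173 224  31  51 801] [ 263. -440.   -0.] [1257. -290.  758.]
scene [(155, np.int64(50), array([629. , 209.9, 154.8])), (165, np.int64(52), array([627.2, 209.4, 164.9])), (175, np.int64(41), array([632.6, 209. , 176.3])), (185, np.int64(91), array([639.3, 208.8, 185.4])), (195, np.int64(216), array([626.7, 212.3, 195.4])), (205, np.int64(76), array([629.2, 212.1, 201.4])), (215, np.int64(0), array([nan, nan, nan])), (225, np.int64(0), array([nan, nan, nan])), (235, np.int64(0), array([nan, nan, nan])), (245, np.int64(0), array([nan, nan, nan]))]
side [331 232  17  41 448] [ 276. -779.   -4.] [612.  36. 976.]
side [327 321  13  48 425] [ 276. -779.   -3.] [ 481. -243.  976.]
side [(155, np.int64(0), array([nan, nan, nan])), (165, np.int64(0), array([nan, nan, nan])), (175, np.int64(0), array([nan, nan, nan])), (185, np.int64(1), array([552.1, 221.6, 186.9])), (195, np.int64(10), array([613.5, 211.8, 196.4])), (205, np.int64(2), array([669.7, 210.6, 200.9])), (215, np.int64(0), array([nan, nan, nan])), (225, np.int64(0), array([nan, nan, nan])), (235, np.int64(0), array([nan, nan, nan])), (245, np.int64(0), array([nan, nan, nan]))]<stdin>:12: RuntimeWarning: Mean of empty slice.
  ret = um.true_divide(
```

>>> arm_command --steps '[[1,[0,0,-3],-0.12],[1,[0,0,-2],-0.12],[1,[0,0,-1],-0.12],[1,[0,0,0],-0.12],[1,[0,0,0],-0.12]]' --force 20

```text
clock: 0.57
eef_pos: [550.1, 0.0, 266.0]
eef_rot: [3.141, -0.001, 0.606]
wrist_force: [-0.8, 0.7, -1.0]
finger_gap: 94.0
```

>>> arm_command --steps '[[0.75,[0,0,0],-0.12],[0.75,[0,0,0],-0.12],[0.75,[0,0,0],-0.12],[0.75,[0,0,0],-0.12],[0.75,[0,0,0],-0.12]]'

```text
clock: 0.98
eef_pos: [549.9, 0.0, 265.2]
eef_rot: [-3.141, 0.0, 1.206]
wrist_force: [-0.2, 0.2, 0.1]
finger_gap: 70.9
```

>>> arm_command --steps '[[0.75,[0,0,0],-0.12],[0.75,[0,0,0],-0.12],[0.75,[0,0,0],-0.12],[0.75,[0,0,0],-0.12],[0.75,[0,0,0],0]]'

```text
clock: 1.4
eef_pos: [549.9, 0.0, 265.2]
eef_rot: [-3.141, -0.0, 1.686]
wrist_force: [0.7, -0.1, -0.3]
finger_gap: 71.0
```

Run:
```python
from h import *
st=manip.read_state();print(st["eef_pos"],st["eef_rot"],st["joints"])
p,D=manip.camera("side");p=p[:,:,::-1];cv2.imwrite("side1.png",p);np.save("side1.npy",D)
cv2.imwrite("pics/side1.png",cv2.resize(p[100:240,230:420],None,fx=4,fy=4,interpolation=2))
```

```text
[5.49902426e+02 2.07762612e-02 2.65185140e+02] [-3.14107430e+00 -1.13711163e-04  1.68588905e+00] [-6.65776898e-02  2.61462600e-01  1.43157718e+00  1.83232676e-05
  1.44908324e+00 -1.75246900e+00]
```

View pics/side1.png

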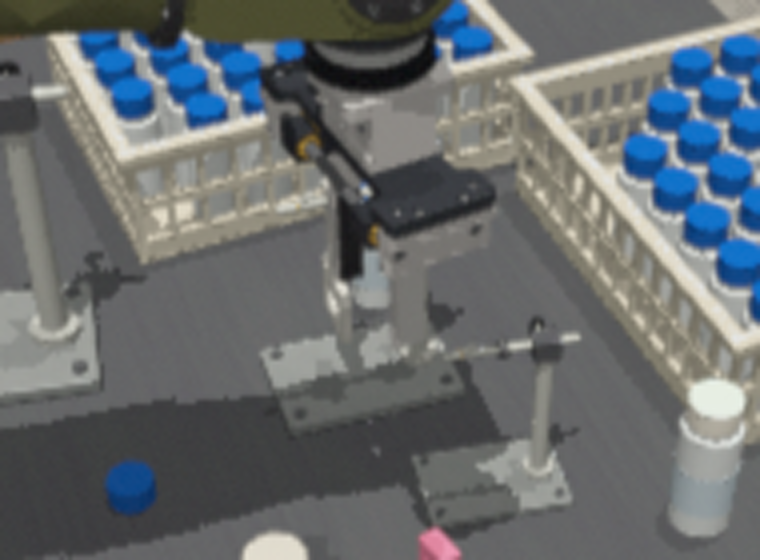

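>>> arm_command --steps '[[0.75,[-4,-1,0],0],[0.75,[-4,-1,0],0],[0.75,[-4,-1,0],0],[0.75,[-4,-1,0],0],[0.75,[-4,-1,0],0]]'

```text
clock: 1.87
eef_pos: [521.4, -206.1, 265.5]
eef_rot: [3.142, 0.0, 1.675]
wrist_force: [0.3, -0.2, 0.8]
finger_gap: 70.5
```

>>> arm_command --steps '[[0.75,[-1.8,0,0],-0.007],[0.75,[0,0,0],0],[0.75,[0,0,0],0],[0.75,[0,0,0],0]]'

```text
clock: 2.2
eef_pos: [524.1, -221.2, 265.3]
eef_rot: [-3.141, -0.0, 1.685]
wrist_force: [-0.2, -0.5, -0.2]
finger_gap: 70.5
```

Run:
```python
from h import *
st=manip.read_state();print(st["eef_pos"],st["eef_rot"])
for n in ["wrist","side","scene"]:
    p,D=manip.camera(n);p=p[:,:,::-1];cv2.imwrite(n+"2.png",p);np.save(n+"2.npy",D)
    print(n)
cv2.imwrite("pics/wrist2.png",cv2.imread("wrist2.png"))
cv2.imwrite("pics/side2.png",cv2.resize(cv2.imread("side2.png")[100:240,230:420],None,fx=4,fy=4,interpolation=2))
cv2.imwrite("pics/scene2.png",cv2.resize(cv2.imread("scene2.png")[150:290,340:480],None,fx=4.2,fy=4.2,interpolation=2))
```

```text
[ 524.13885975 -221.2398485   265.30803635] [-3.14138397e+00 -3.71037421e-04  1.68516209e+00]
wrist
side
scene
```

View pics/wrist2.png

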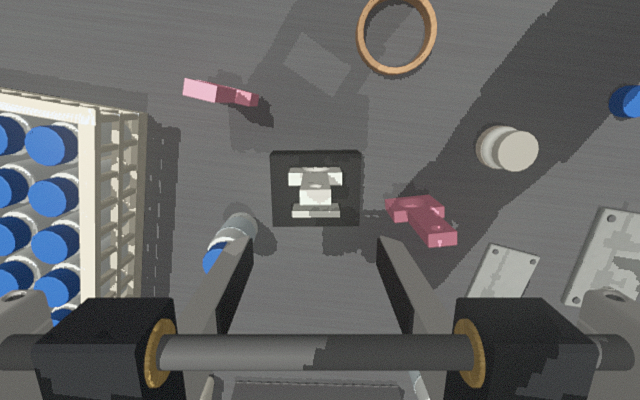

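View pics/side2.png

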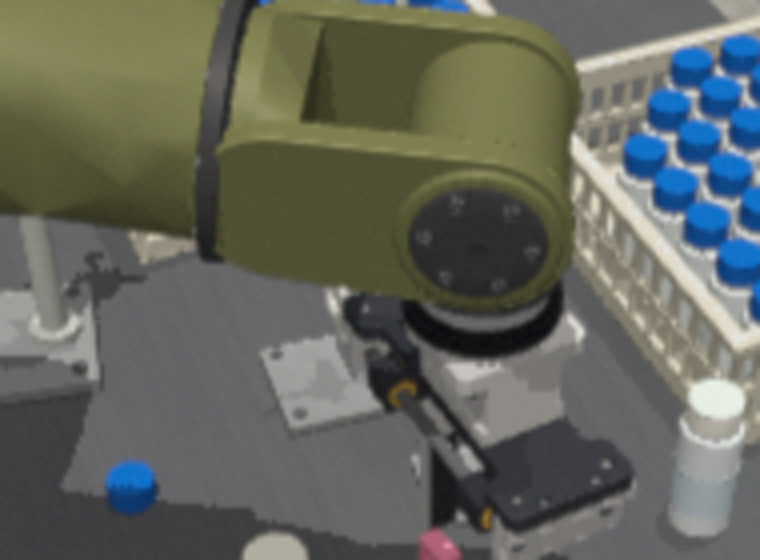

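View pics/scene2.png

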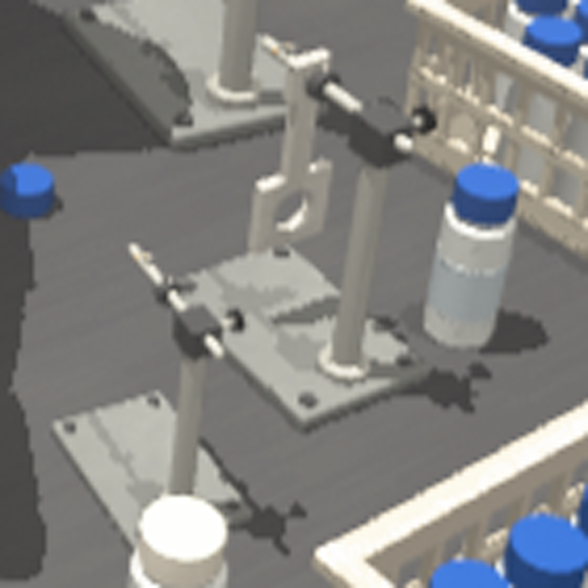

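Run:
```python
from h import *
st=manip.read_state()
im=cv2.imread("wrist2.png");D=np.load("wrist2.npy");P=cloud("wrist",D,st)
for lo,hi in[(140,151),(34,42),(64,72)]:
    m=(P[...,2]>lo)&(P[...,2]<hi)&(P[...,0]>480)&(P[...,0]<610)&(P[...,1]>-290)&(P[...,1]<-150)
    if lo==34:m&=im.max(2)<60
    k,lab,s,c=cv2.connectedComponentsWithStats(m.astype(np.uint8))
    for i in range(1,k):
        if s[i,4]>20:
            q=P[lab==i];print(lo,s[i],q.mean(0).round(1),cv2.minAreaRect(q[:,:2].astype(np.float32)))
print([c.round(1) for c in (P[150:225:10,300])])
cv2.imwrite("pics/w2c.png",cv2.resize(im[130:240,240:390],None,fx=5,fy=5,interpolation=2))
```

```text
140 [300 188  31  17 511] [ 523.8 -219.   145.8] ((524.5369262695312, -218.7451629638672), (14.70281982421875, 27.529190063476562), 6.993879318237305)
34 [331 153  30   6  65] [ 497.1 -181.1   37.2] ((498.99835205078125, -184.6455535888672), (6.338901996612549, 34.583335876464844), 7.694533348083496)
34 [342 170   4  15  24] [ 525.1 -183.8   38.1] ((524.9154663085938, -183.23748779296875), (17.599788665771484, 3.242561101913452), 12.342182159423828)
34 [322 206  37  20 248] [ 577.9 -173.    38. ] ((574.7343139648438, -180.74044799804688), (25.865154266357422, 45.821895599365234), 6.378309726715088)
64 [289 172  53  13 375] [ 523.2 -218.7   68. ] ((524.1129150390625, -218.65872192382812), (14.126852035522461, 59.12832260131836), 6.725743293762207)
64 [292 210  48   7 330] [ 565.6 -213.    66.9] ((565.6591796875, -213.1398162841797), (8.1454496383667, 55.05606460571289), 6.631426811218262)
[array([ 503.3, -240.5,    3.8]), array([ 510.7, -238.3,   37.2]), array([ 520. , -236.8,   51.8]), array([ 527.9, -235.2,   69.4]), array([ 519.9, -232.9,  146.1]), array([ 529.4, -232. ,  145.6]), array([ 565. , -231.6,   63.8]), array([ 586. , -230.4,   39. ])]
```

View pics/w2c.png

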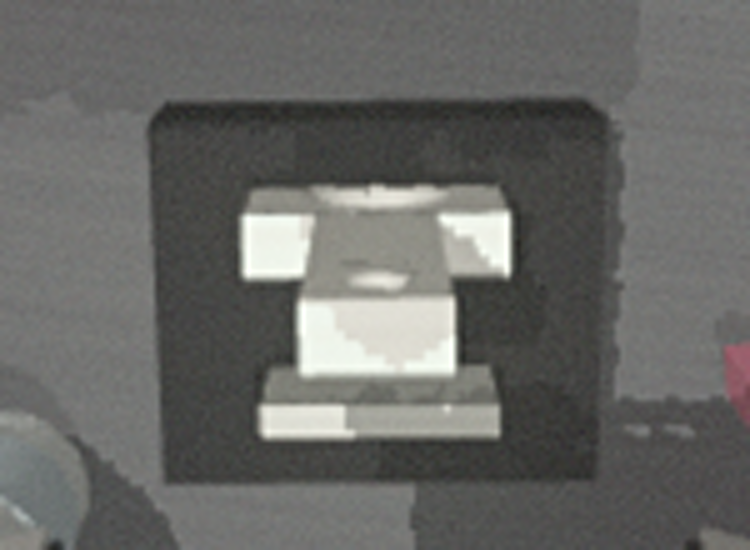

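>>> arm_command --steps '[[0.75,[0.2,-0.2,3],-0.005],[0.75,[0,0,3],0],[0.75,[0,0,3],0],[0.75,[0,0,3],0],[0.75,[0,0,3],0]]'

```text
clock: 2.77
eef_pos: [521.9, -219.4, 114.4]
eef_rot: [3.141, 0.0, 1.693]
wrist_force: [0.5, 0.9, 0.8]
finger_gap: 70.3
```

>>> arm_command --steps '[[0.75,[0,0,2],0],[0.75,[0,0,1],0],[0.75,[0,0,0],0],[0.75,[0,0,0],0]]' --force 25

```text
clock: 3.1
eef_pos: [522.3, -220.2, 86.3]
eef_rot: [3.141, 0.0, 1.692]
wrist_force: [-1.2, 0.5, 0.9]
finger_gap: 70.7
```

Run:
```python
from h import *
p,D=manip.camera("wrist");p=p[:,:,::-1];cv2.imwrite("pics/w3.png",p)
print(manip.read_state()["eef_pos"],manip.read_state()["eef_rot"])
```

```text
[ 522.60721686 -220.42292827   86.96566316] [3.13989254e+00 1.12465926e-03 1.69227800e+00]
```

View pics/w3.png

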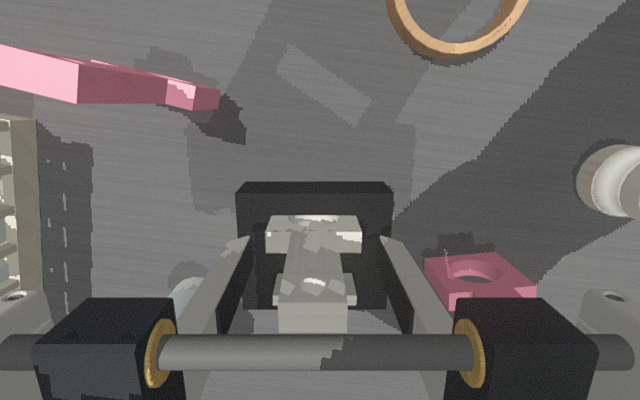

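>>> arm_command --steps '[[0.4,[0,0,0],0],[0.2,[0,0,0],0],[0.2,[0,0,0],0],[0.2,[0,0,0],0],[0.2,[0,0,0],0]]' --force 25

```text
clock: 3.57
eef_pos: [521.9, -220.5, 85.7]
eef_rot: [3.141, 0.0, 1.692]
wrist_force: [-0.1, -0.0, 0.6]
finger_gap: 40.7
```

>>> arm_command --steps '[[0.2,[0,0,0],0],[0.2,[0,0,0],0],[0.2,[0,0,0],0]]' --force 25

```text
clock: 3.82
eef_pos: [521.8, -220.4, 85.4]
eef_rot: [-3.141, -0.0, 1.692]
wrist_force: [-0.8, 0.2, 0.1]
finger_gap: 27.8
```

>>> arm_command --steps '[[0.2,[0,0,-0.5],0],[0.2,[0,0,-1],0],[0.2,[0,0,-1.5],0],[0.2,[0,0,-2],0],[0.2,[0,0,-2],0]]'

```text
clock: 4.23
eef_pos: [521.7, -220.3, 156.9]
eef_rot: [-3.141, -0.0, 1.692]
wrist_force: [-0.5, -0.1, -1.3]
finger_gap: 28.1
```

>>> arm_command --steps '[[0.2,[0,0,-3],0],[0.2,[0,0,-3],0],[0.2,[0,0,-3],0],[0.2,[0,0,-1.5],0],[0.2,[0,0,0],0]]'

```text
clock: 4.65
eef_pos: [522.6, -220.8, 265.1]
eef_rot: [3.136, 0.004, 1.692]
wrist_force: [-0.2, 0.1, -2.1]
finger_gap: 27.7
```

Run:
```python
from h import *
print(manip.read_state()["eef_pos"],manip.read_state()["wrist_force"])
p,D=manip.camera("wrist");p=p[:,:,::-1];cv2.imwrite("pics/w4.png",p);cv2.imwrite("wrist4.png",p)
D=np.load("scene2.npy");P=cloud("scene",D);im=cv2.imread("scene2.png")
w=(P[...,2]>160)&(P[...,2]<400)&(P[...,0]>300)&(P[...,0]<560)&(P[...,1]>150)&(P[...,1]<420)
v,u=np.nonzero(w);k=(u>340)
q=P[w][k]
for z in range(160,400,10):
    s=q[abs(q[:,2]-z)<5]
    if len(s):print(z,len(s),s.min(0).round(),s.max(0).round())
print(proj("scene",[[555,211,190],[662,211,190]]))
```

```text
[ 522.64252568 -220.7786891   265.06179798] [-0.20269278  0.08603378 -2.06122684]
160 12 [378. 335. 161.] [394. 352. 165.]
170 23 [379. 333. 165.] [393. 354. 175.]
180 27 [371. 334. 175.] [393. 352. 185.]
190 32 [373. 213. 186.] [559. 356. 195.]
200 30 [377. 212. 195.] [559. 352. 205.]
210 29 [374. 334. 205.] [393. 358. 215.]
220 26 [369. 334. 216.] [392. 357. 225.]
230 22 [370. 329. 225.] [399. 360. 235.]
240 59 [320. 329. 235.] [401. 392. 245.]
250 97 [301. 329. 245.] [423. 390. 255.]
260 144 [302. 329. 255.] [422. 390. 265.]
270 26 [321. 329. 265.] [395. 362. 269.]
[[402.29895136 161.62635312]
 [431.64727276 181.62547041]]
```

View pics/w4.png

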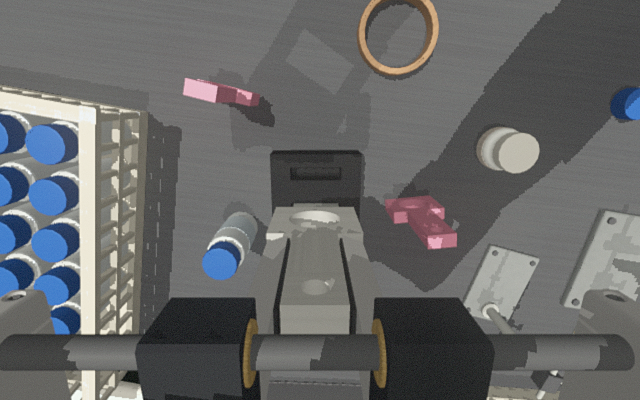

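>>> arm_command --steps '[[0.2,[0,0,-2.5],0],[0.2,[0,0,-2],0],[0.2,[3,1.2,0],0],[0.2,[3.7,1.5,0],0],[0.2,[3.7,1.5,0],0]]'

```text
clock: 5.12
eef_pos: [550.6, -111.1, 303.9]
eef_rot: [-3.14, -0.001, 1.69]
wrist_force: [0.8, 0.3, -2.3]
finger_gap: 27.9
```

>>> arm_command --steps '[[0.2,[3.7,1.5,0],0],[0.2,[3.7,1.5,0],0],[0.2,[3.7,1.5,0],0],[0.2,[3.7,1.5,0],0],[0.2,[3.7,1.5,0],0]]'

```text
clock: 5.53
eef_pos: [602.8, 82.6, 303.7]
eef_rot: [-3.139, -0.0, 1.692]
wrist_force: [0.9, -0.6, -1.3]
finger_gap: 27.5
```

>>> arm_command --steps '[[0.2,[3.7,1.5,0],0],[0.2,[3.7,1.5,0],0],[0.2,[3,1.2,0],0.04],[0.2,[0,0,0],0.12],[0.2,[0,0,0],0]]'

```text
clock: 5.95
eef_pos: [631.8, 190.6, 302.7]
eef_rot: [-3.138, 0.001, 1.529]
wrist_force: [0.3, -0.8, -1.0]
finger_gap: 28.1
```

Run:
```python
from h import *
st=manip.read_state();print(st["eef_pos"],st["eef_rot"],st["wrist_force"])
import pickle
p,D=manip.camera("wrist");p=p[:,:,::-1];cv2.imwrite("pics/w5.png",p);cv2.imwrite("wrist5.png",p);np.save("wrist5.npy",D);pickle.dump(st,open("st5.pkl","wb"))
```

```text
[631.79218771 190.58698496 302.72279735] [-3.13800900e+00  1.00915468e-03  1.52871076e+00] [ 0.32872421 -0.75669379 -0.95122165]
```

View pics/w5.png

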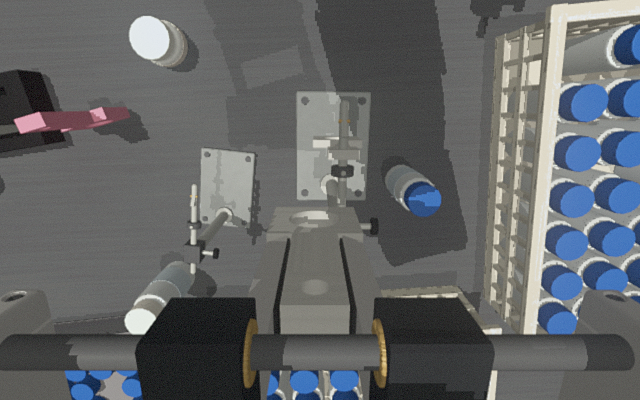

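Run:
```python
from h import *
im=cv2.imread("wrist5.png")
cv2.imwrite("pics/w5c.png",cv2.resize(im[85:235,280:400],None,fx=4,fy=4,interpolation=2))
```

```text
(no output)
```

View pics/w5c.png

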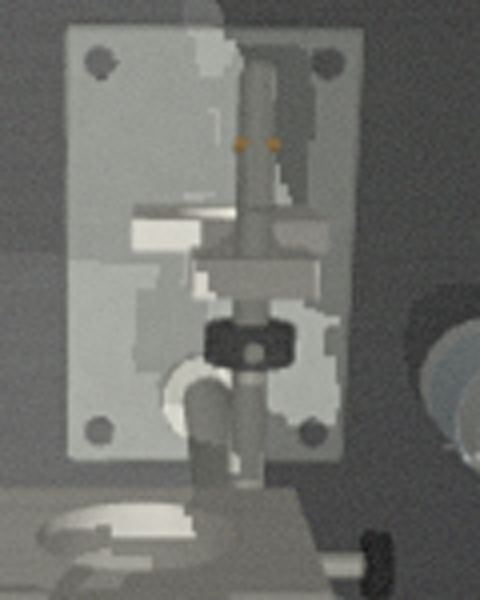

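Run:
```python
from h import *
import pickle
st=pickle.load(open("st5.pkl","rb"));im=cv2.imread("wrist5.png");D=np.load("wrist5.npy");P=cloud("wrist",D,st)
for nm,uv,z in[("tip",(344.75,100.5),190),("rodmid",(343.6,140),192),("rodback",(342.5,175),192),("slimTopF",(343.75,150.5),201),("slimTopB",(343.75,159.5),201),("collar",(343,165.5),197),("pins",(344,121),190)]:
    print(nm,plane("wrist",uv,z,st).round(1), proj("scene",plane("wrist",uv,z,st)).round(1))
# rod points from depth
m=(P[...,2]>185)&(P[...,2]<205)&(P[...,0]>500)&(P[...,0]<640)&(P[...,1]>180)&(P[...,1]<240)
for x in range(540,640,4):
    q=P[m&(abs(P[...,0]-x)<2)]
    if len(q):print(x,len(q),q[:,1].min().round(1),q[:,1].max().round(1),q.mean(0).round(1))
# base plate
q=P[(P[...,2]>8)&(P[...,2]<16)&(P[...,0]>500)&(P[...,0]<700)&(P[...,1]>140)&(P[...,1]<290)]
print(q.mean(0),cv2.minAreaRect(q[:,:2].astype(np.float32)))
```

```text
tip [[549.1 220.6 190. ]] [[403.8 159.5]]
rodmid [[580.9 218.9 192. ]] [[411.6 164.6]]
rodback [[610.9 217.4 192. ]] [[419.2 170.3]]
slimTopF [[588.6 218.1 201. ]] [[413.8 163. ]]
slimTopB [[596. 218. 201.]] [[415.8 164.3]]
collar [[601.7 217.6 197. ]] [[417.  166.8]]
pins [[565.5 219.7 190. ]] [[407.7 162.5]]
548 12 217.6 222.4 [549.1 219.9 191.9]
552 45 216.4 223.1 [551.8 219.7 193. ]
556 46 216.4 223.0 [555.8 219.6 193.2]
560 47 215.6 223.0 [559.9 219.4 193.2]
564 54 215.3 223.7 [563.9 219.3 193.2]
568 51 215.3 223.5 [567.9 219.1 194. ]
572 51 215.3 222.9 [572.  218.8 195.1]
576 45 215.1 222.8 [576.  218.2 196. ]
580 41 215.0 221.8 [580.1 218.3 193. ]
584 43 214.9 221.8 [584.1 218.2 193.1]
588 150 205.2 230.9 [588.3 217.3 197.5]
592 155 205.0 230.9 [592.  217.9 200.1]
596 89 205.0 230.7 [595.3 219.  199.5]
600 47 210.0 221.7 [600.1 217.  193. ]
604 137 207.6 226.4 [603.7 216.7 196. ]
608 105 207.5 226.4 [608.  216.5 197.7]
612 46 208.2 226.5 [611.4 217.4 196.7]
616 41 213.3 220.3 [616.  216.8 193.1]
620 41 213.1 220.4 [620.1 216.7 193.1]
624 40 212.3 220.3 [624.  216.  192.9]
628 39 212.2 219.2 [627.9 215.7 192.9]
632 40 212.1 219.1 [631.9 215.5 193. ]
636 38 211.9 219.1 [636.  215.6 192.8]
[599.32135663 213.65623047  11.74235685] ((609.4151611328125, 217.20217895507812), (100.05811309814453, 149.9375457763672), 87.0678482055664)
```

Run:
```python
from h import *
im=cv2.imread("wrist5.png");D=np.load("wrist5.npy")
st=manip.read_state()
c=manip.calibration("wrist");T=np.array(c["tool_from_camera"])
h,w=D.shape;v,u=np.mgrid[:h,:w]
C=np.stack([(u-c["cx"])/c["fx"]*D,(v-c["cy"])/c["fy"]*D,D],-1)
Q=C@T[:3,:3].T+T[:3,3]
for r in [213,217,260,270,285,310,320,330]:
    row=Q[r];s=[(a,row[a].round(1)) for a in range(250,375,1)]
    m=np.array([250<=a<375 for a in range(w)])
    # print depth-jump segments
    seg=[];a0=250
    for a in range(251,376):
        if a==375 or np.linalg.norm(row[a]-row[a-1])>4:
            if a-a0>3: seg.append((a0,a-1,row[a0].round(1).tolist(),row[a-1].round(1).tolist()))
            a0=a
    print(r,seg)
cv2.imwrite("pics/w5d.png",cv2.resize(im[195:345,235:395],None,fx=4,fy=4,interpolation=2))
```

```text
213 [(256, 273, [-85.4, 75.3, 302.7], [-59.8, 74.7, 300.8]), (274, 355, [-27.9, -4.4, 57.3], [31.4, -4.1, 58.2]), (356, 374, [63.6, 76.1, 304.7], [90.0, 75.1, 301.7])]
217 [(252, 271, [-91.8, 81.8, 303.5], [-63.3, 81.5, 302.7]), (272, 350, [-28.3, -4.3, 48.7], [26.5, -5.0, 46.5]), (352, 357, [28.0, -4.7, 47.2], [31.5, -4.7, 47.3]), (358, 374, [66.7, 82.1, 303.8], [90.6, 82.0, 303.4])]
260 [(252, 259, [-94.8, 150.7, 300.3], [-84.4, 151.7, 302.4]), (260, 286, [-24.3, -9.6, -31.1], [-12.3, -7.3, -26.4]), (287, 346, [-12.3, -4.8, -21.2], [17.0, -8.2, -28.3]), (347, 369, [17.0, -10.4, -32.9], [27.7, -9.5, -30.9]), (370, 374, [87.6, 151.9, 302.6], [93.6, 151.5, 301.6])]
270 [(250, 256, [-99.4, 169.2, 303.1], [-89.7, 168.3, 301.4]), (257, 284, [-24.0, -9.7, -41.4], [-12.3, -7.8, -37.8]), (285, 344, [-12.3, -5.6, -33.6], [15.7, -5.2, -32.8]), (345, 348, [15.7, -7.7, -37.5], [17.0, -7.9, -38.0]), (349, 372, [17.0, -9.9, -41.9], [27.2, -10.2, -42.3])]
285 [(251, 346, [-24.3, -9.9, -54.9], [15.6, -4.1, -44.8]), (347, 374, [15.6, -6.7, -49.3], [26.0, -9.8, -54.7])]
310 [(250, 255, [-13.6, -34.1,
[... 175 characters left out ...]
], [22.7, -9.8, -72.2])]
320 [(250, 255, [-13.8, -31.3, -108.5], [-13.0, -30.0, -106.6]), (257, 270, [-18.2, -9.5, -77.6], [-13.7, -9.2, -77.3]), (271, 277, [-13.9, -6.9, -74.0], [-12.3, -3.7, -69.5]), (278, 350, [-12.5, -0.8, -65.3], [15.7, 1.0, -62.8]), (351, 358, [15.6, -1.8, -66.8], [17.2, -7.0, -74.2]), (359, 372, [17.0, -9.4, -77.5], [21.6, -9.1, -77.2])]
330 [(250, 257, [-13.1, -31.5, -112.5], [-12.9, -26.1, -105.2]), (258, 270, [-16.7, -10.5, -84.4], [-13.7, -6.3, -78.8]), (273, 278, [-13.8, -0.2, -70.6], [-12.2, 1.5, -68.3]), (280, 349, [-12.3, 6.9, -61.1], [15.7, 7.1, -60.9]), (351, 357, [15.5, 1.4, -68.5], [17.1, -2.2, -73.3]), (358, 371, [16.9, -4.8, -76.8], [20.2, -9.6, -83.3])]
```

View pics/w5d.png

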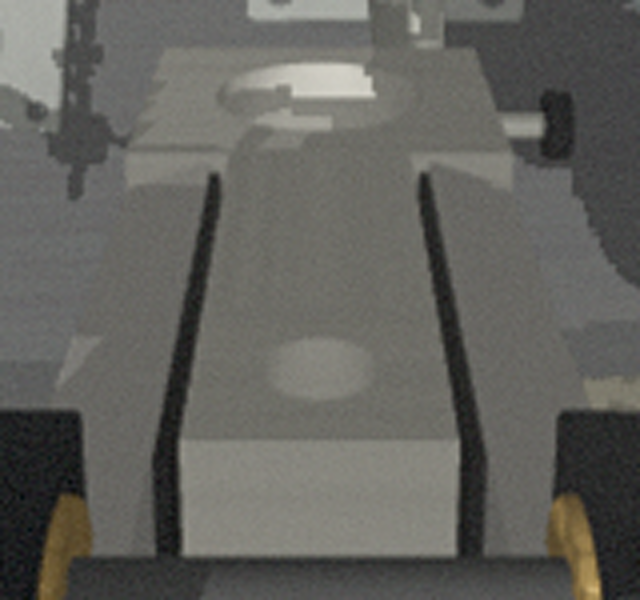

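>>> arm_command --steps '[[0.2,[0,0,0],0.009],[0.2,[0,0,0],0],[0.2,[0,0,0],0],[0.2,[0,0,0],0]]'

```text
clock: 6.33
eef_pos: [632.2, 188.2, 305.7]
eef_rot: [3.141, -0.0, 1.523]
wrist_force: [0.0, -0.1, -1.1]
finger_gap: 27.9
```

Run:
```python
from h import *
S=[];Ds=[]
c=manip.calibration("wrist");T=np.array(c["tool_from_camera"])
for i in range(4):
    st=manip.read_state();S.append(np.r_[st["eef_pos"],st["eef_rot"],st["wrist_force"]]);p,D=manip.camera("wrist");Ds.append(D)
print(np.round(S,4))
h,w=D.shape;v,u=np.mgrid[:h,:w]
for D in Ds[:1]+[np.median(Ds,0)]:
    Q=np.stack([(u-c["cx"])/c["fx"]*D,(v-c["cy"])/c["fy"]*D,D],-1)@T[:3,:3].T+T[:3,3]
    m=(Q[...,2]>100)&(Q[...,2]<120)&(u>330)&(u<360)&(v>90)&(v<190)
    pts=[]
    for r in range(95,190,6):
        q=Q[r][m[r]]
        if len(q)>5 and np.ptp(q[:,0])<10: pts.append([q[:,1].mean(),(q[:,0].min()+q[:,0].max())/2,np.ptp(q[:,0]),q[:,2].min()]);
    pts=np.array(pts);print(pts.round(1));k=np.polyfit(pts[:,0],pts[:,1],1);print(k,np.std(pts[:,1]-np.polyval(k,pts[:,0])))
    for r in(110,300,320):
        g=Q[r];sel=(g[:,2]>-66)&(g[:,2]<-55)&(u[r]>276)&(u[r]<352);
        if sel.any():print(r,g[sel,0].min(),g[sel,0].max())
    q=Q[m];print("tip y",q[:,1].min())
```

```text
[[ 6.321626e+02  1.882025e+02  3.056579e+02  3.141400e+00 -1.000000e-04
   1.523300e+00  1.930000e-02 -1.395000e-01 -1.131100e+00]
 [ 6.321685e+02  1.883379e+02  3.056381e+02  3.141400e+00 -1.000000e-04
   1.523100e+00  2.736000e-01 -5.410000e-01 -1.303800e+00]
 [ 6.321604e+02  1.884991e+02  3.056123e+02  3.141400e+00 -1.000000e-04
   1.523100e+00 -6.631000e-01 -1.826000e-01 -1.260400e+00]
 [ 6.321612e+02  1.885982e+02  3.055950e+02  3.141400e+00 -1.000000e-04
   1.523100e+00 -4.398000e-01  1.874000e-01 -8.697000e-01]]
[[-83.1  27.8   6.4 111.3]
 [-78.4  27.9   6.5 110.4]
 [-73.6  27.9   6.7 111.4]
 [-68.8  27.9   8.4 109.2]
 [-63.9  27.9   7.6 107.5]
 [-59.1  28.    7.6 105.8]
 [-53.9  27.7   6.7 110.5]
 [-48.9  27.8   6.7 111.4]
 [-33.5  27.8   7.9 111.4]
 [-17.7  27.7   7.1 111.2]
 [-12.4  27.7   7.  111.3]]
[-3.06070095e-03  2.76591562e+01] 0.0937579086828338
300 -12.872263493702887 15.775856980978489
320 -12.261557168385599 15.576744043000614
tip y -84.75365930995608
[[-83.1  27.8   6.5 111.9]
 [-78.4  27.5   7.3 110.9]
 [-73.6  27.7   7.4 111.7]
 [-68.8  27.6   9.1 111. ]
 [-64.   27.4   6.7 108.8]
 [-59.2  27.5   6.7 106.4]
 [-54.   27.7   6.7 111. ]
 [-48.9  27.7   6.9 111.6]
 [-33.5  27.2   6.8 111.6]
 [-17.7  27.7   7.1 111.7]
 [-12.4  27.3   6.1 111.4]]
[-3.77832692e-03  2.73449354e+01] 0.15248456056148937
300 -12.830575693980734 15.777715208555518
320 -12.23799112025433 15.598828049080959
tip y -84.74030823239308
```

>>> arm_command --steps '[[0.2,[0.6,-2.5,0],0],[0.2,[1,-3.5,0],0],[0.2,[1,-3.5,0],0],[0.2,[0,-1.5,0],0],[0.2,[0,0,0],0]]'

```text
clock: 6.95
eef_pos: [521.2, 221.0, 306.7]
eef_rot: [3.14, -0.001, 1.525]
wrist_force: [0.4, -0.0, -1.4]
finger_gap: 27.8
```

>>> arm_command --steps '[[0.2,[0,0,3],0],[0.2,[0,0,4],0],[0.2,[0,0,4],0],[0.2,[0,0,3.5],0],[0.2,[0,0,1.5],0]]'

```text
clock: 7.37
eef_pos: [522.3, 219.2, 140.5]
eef_rot: [-3.136, 0.002, 1.523]
wrist_force: [0.1, 0.4, -2.5]
finger_gap: 27.6
```

>>> arm_command --steps '[[0.2,[0,0,0],0],[0.2,[0,0,0],0],[0.2,[0,0,0],0],[0.2,[0,0,0],0],[0.2,[0,0,0],0]]'

```text
clock: 7.78
eef_pos: [524.2, 220.3, 146.9]
eef_rot: [3.139, -0.001, 1.523]
wrist_force: [0.6, 0.7, -1.5]
finger_gap: 28.2
```

Run:
```python
from h import *
for n in["scene","side","wrist"]:
    p,D=manip.camera(n);p=p[:,:,::-1];cv2.imwrite(n+"6.png",p);np.save(n+"6.npy",D)
st=manip.read_state();print(st["eef_pos"],st["eef_rot"],st["wrist_force"])
a=cv2.resize(cv2.imread("scene6.png")[130:250,360:460],None,fx=4,fy=4,interpolation=2)
b=cv2.resize(cv2.imread("side6.png")[90:210,250:345],None,fx=4,fy=4,interpolation=2)
cv2.imwrite("pics/c6.png",np.hstack([a,b]))
```

```text
[523.74093693 220.25100353 146.11791297] [ 3.14063102e+00 -4.10219982e-04  1.52302550e+00] [-0.06115553  0.01733305 -2.47752748]
```

View pics/c6.png

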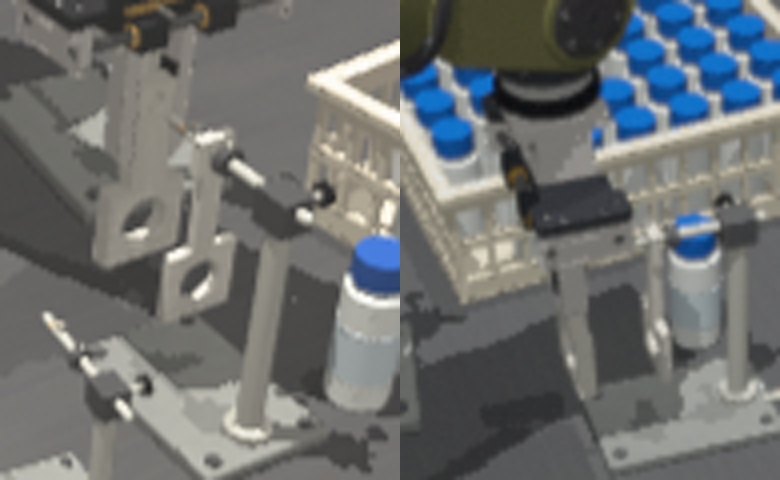

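>>> arm_command --steps '[[0.2,[0,0,0],0],[0.2,[0,0,0],0],[0.2,[0,0,0],0],[0.2,[0,0,0],0],[0.2,[0,0,0],0]]'

```text
clock: 8.35
eef_pos: [523.5, 220.2, 145.4]
eef_rot: [-3.142, 0.0, 1.523]
wrist_force: [0.5, -0.7, -1.4]
finger_gap: 28.1
```

Run:
```python
from h import *
for n in["scene"]*3:
    p,D=manip.camera(n);p=p[:,:,::-1];cv2.imwrite(n+"7.png",p);np.save(n+"7.npy",D)
    st=manip.read_state();print(st["eef_pos"],st["eef_rot"],st["wrist_force"])
cv2.imwrite("pics/c7.png",cv2.resize(cv2.imread("scene7.png")[135:200,370:450],None,fx=9,fy=9,interpolation=2))
```

```text
[523.52025896 220.16808246 145.43629549] [-3.14158201e+00  2.64772769e-05  1.52303847e+00] [ 0.058499    0.76352226 -1.91879136]
[523.51648297 220.17490565 145.44286682] [-3.14157331e+00 -7.63082627e-06  1.52298509e+00] [-0.72646612  0.4879122  -2.04641664]
[523.51053364 220.16649399 145.42440394] [-3.14154578e+00  3.12963393e-05  1.52304567e+00] [ 0.010667    0.38972083 -1.65476041]
```

View pics/c7.png

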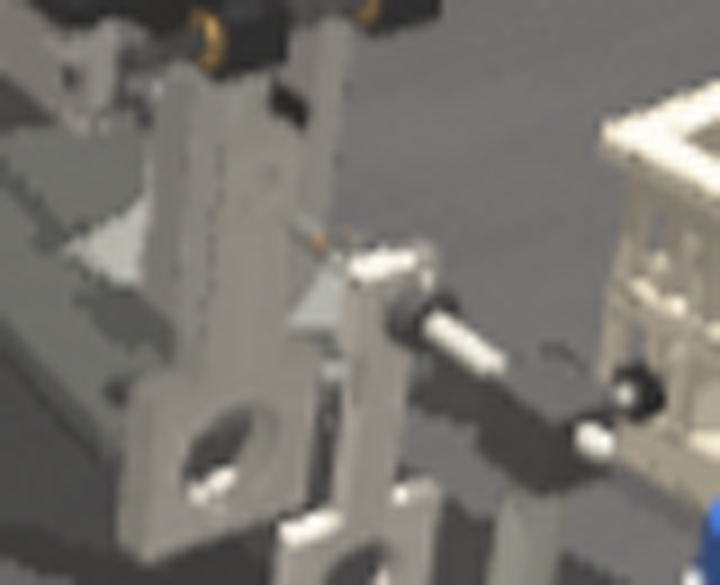

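Run:
```python
from h import *
X=np.array([[533,219.7,192],[533,219.7,206],[549.3,218.5,190],[533,219.7,145.4-73.5],[598,216,200.5]])
u=proj("scene",X);print(u.round(1),((u-[370,135])*9).round(0))
im=cv2.imread("scene7.png")
cv2.imwrite("pics/c8.png",cv2.convertScaleAbs(cv2.resize(im[140:170,385:420],None,fx=18,fy=18,interpolation=cv2.INTER_CUBIC),alpha=1.8,beta=-120))
```

```text
[[399.5 156.2]
 [400.  151.5]
 [403.2 159.8]
 [395.4 194.5]
 [415.7 165.1]] [[265. 191.]
 [270. 148.]
 [298. 223.]
 [229. 535.]
 [411. 271.]]
```

View pics/c8.png

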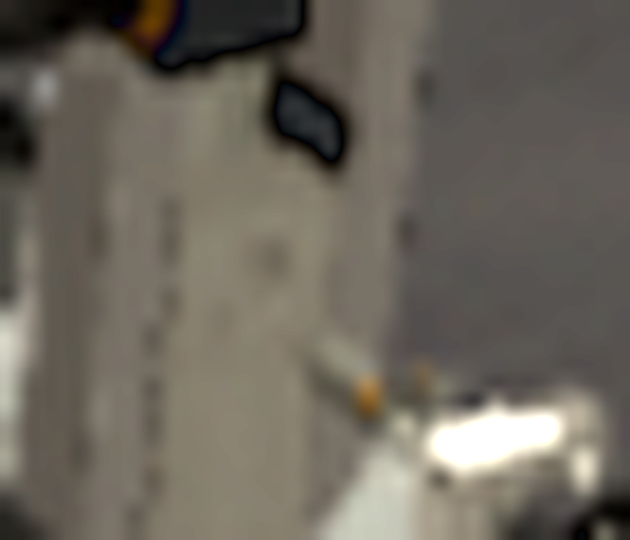

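>>> arm_command --steps '[[0.2,[-0.04,0,0.25],0],[0.2,[0,0.2,0],0],[0.2,[0,0.3,0],0],[0.2,[0,0.3,0],0],[0.2,[0,0.2,0],0]]'

```text
clock: 8.92
eef_pos: [534.0, 219.3, 143.0]
eef_rot: [3.141, -0.0, 1.523]
wrist_force: [0.1, -0.3, -1.4]
finger_gap: 28.0
```

>>> arm_command --steps '[[0.2,[0,0,0],0],[0.2,[0,0,0],0],[0.2,[0,0,0],0],[0.2,[0,0,0],0],[0.2,[0,0,0],0]]'

```text
clock: 9.33
eef_pos: [533.4, 219.3, 143.0]
eef_rot: [3.142, -0.0, 1.523]
wrist_force: [-0.6, 0.4, -2.6]
finger_gap: 27.8
```

>>> arm_command --steps '[[0.2,[0,0.1,0],0],[0.2,[0,0.1,0],0],[0.2,[0,0.1,0],0],[0.2,[0,0,0],0],[0.2,[0,0,0],0]]'

```text
clock: 9.75
eef_pos: [536.5, 219.1, 142.9]
eef_rot: [-3.142, 0.0, 1.523]
wrist_force: [-0.3, -0.3, -1.1]
finger_gap: 27.6
```

>>> arm_command --steps '[[0.2,[0,0.1,0],0],[0.2,[0,0,0],0],[0.2,[0,0.1,0],0],[0.2,[0,0,0],0],[0.2,[0,0,0],0]]'

```text
clock: 10.17
eef_pos: [538.5, 219.0, 142.9]
eef_rot: [-3.142, 0.0, 1.523]
wrist_force: [0.3, -0.8, -2.2]
finger_gap: 27.9
```

>>> arm_command --steps '[[0.2,[0,0.05,0],0],[0.2,[0,0.05,0],0],[0.2,[0,0,0],0],[0.2,[0,0,0],0]]'

```text
clock: 10.5
eef_pos: [539.5, 219.0, 142.9]
eef_rot: [-3.142, -0.0, 1.523]
wrist_force: [-0.3, -0.7, -2.2]
finger_gap: 27.8
```

>>> arm_command --steps '[[0.2,[0,0.05,0],0],[0.2,[0,0.05,0],0],[0.2,[0,0,0],0],[0.2,[0,0,0],0]]'

```text
clock: 10.83
eef_pos: [540.5, 218.9, 142.9]
eef_rot: [-3.142, -0.0, 1.523]
wrist_force: [0.0, 0.5, -2.3]
finger_gap: 28.2
```

>>> arm_command --steps '[[0.2,[0,0.05,0],0],[0.2,[0,0.05,0],0],[0.2,[0,0,0],0],[0.2,[0,0,0],0]]'

```text
clock: 11.17
eef_pos: [541.5, 218.9, 142.9]
eef_rot: [-3.142, -0.0, 1.523]
wrist_force: [-0.7, 0.1, -1.8]
finger_gap: 28.0
```

>>> arm_command --steps '[[0.2,[0,0.05,0],0],[0.2,[0,0.05,0],0],[0.2,[0,0,0],0],[0.2,[0,0,0],0]]'

```text
clock: 11.5
eef_pos: [542.5, 218.9, 142.9]
eef_rot: [-3.142, -0.0, 1.523]
wrist_force: [0.4, 0.0, -1.8]
finger_gap: 27.7
```

>>> arm_command --steps '[[0.2,[0,0.05,0],0],[0.2,[0,0.05,0],0],[0.2,[0,0.05,0],0],[0.2,[0,0,0],0],[0.2,[0,0,0],0]]'

```text
clock: 11.92
eef_pos: [544.0, 218.8, 142.9]
eef_rot: [-3.142, -0.0, 1.523]
wrist_force: [0.0, -0.3, -1.5]
finger_gap: 27.9
```

>>> arm_command --steps '[[0.2,[0,0.05,0],0],[0.2,[0,0.05,0],0],[0.2,[0,0.05,0],0],[0.2,[0,0,0],0],[0.2,[0,0,0],0]]'

```text
clock: 12.33
eef_pos: [545.5, 218.7, 142.9]
eef_rot: [-3.142, -0.0, 1.523]
wrist_force: [0.1, -0.2, -1.6]
finger_gap: 27.7
```

Run:
```python
from h import *
F=[]
for n in["scene","side"]*3:
    p,D=manip.camera(n);p=p[:,:,::-1];cv2.imwrite(n+"9.png",p);np.save(n+"9.npy",D)
    st=manip.read_state();F.append(st["wrist_force"])
print(np.mean(F,0),st["eef_pos"])
a=cv2.resize(cv2.imread("scene9.png")[140:175,385:425],None,fx=10,fy=10,interpolation=cv2.INTER_CUBIC)
b=cv2.resize(cv2.imread("side9.png")[120:155,295:330],None,fx=10,fy=10,interpolation=cv2.INTER_CUBIC)
cv2.imwrite("pics/c9.png",np.hstack([a,b]))
```

```text
[ 0.19680468 -0.09022016 -1.43687751] [545.44024881 218.72925187 142.94867806]
```

View pics/c9.png

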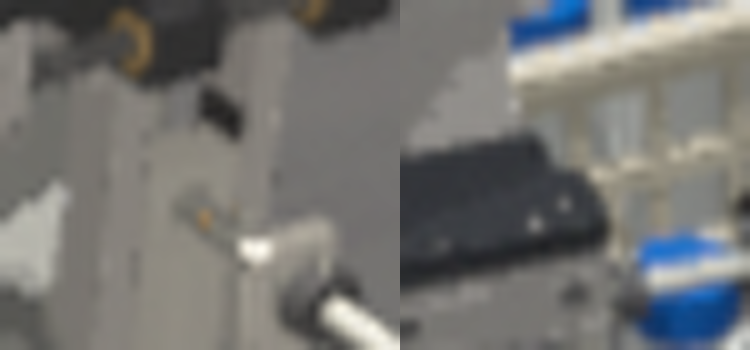

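>>> arm_command --steps '[[0.2,[0,0.1,0],0],[0.2,[0,0.1,0],0],[0.2,[0,0.1,0],0],[0.2,[0,0.1,0],0],[0.2,[0,0,0],0]]'

```text
clock: 13.05
eef_pos: [549.6, 218.5, 142.9]
eef_rot: [3.142, -0.0, 1.523]
wrist_force: [0.2, -0.1, -1.5]
finger_gap: 27.9
```

>>> arm_command --steps '[[0.2,[0,0.1,0],0],[0.2,[0,0.1,0],0],[0.2,[0,0.1,0],0],[0.2,[0,0.1,0],0],[0.2,[0,0,0],0]]'

```text
clock: 13.47
eef_pos: [553.6, 218.3, 142.9]
eef_rot: [-3.142, -0.0, 1.523]
wrist_force: [-0.1, -0.1, -1.5]
finger_gap: 27.8
```

>>> arm_command --steps '[[0.2,[0,0.1,0],0],[0.2,[0,0.1,0],0],[0.2,[0,0.1,0],0],[0.2,[0,0.1,0],0],[0.2,[0,0,0],0]]'

```text
clock: 13.88
eef_pos: [557.6, 218.1, 142.9]
eef_rot: [3.142, -0.0, 1.523]
wrist_force: [0.7, 0.3, -1.0]
finger_gap: 27.5
```

>>> arm_command --steps '[[0.2,[0,0.1,0],0],[0.2,[0,0.1,0],0],[0.2,[0,0.1,0],0],[0.2,[0,0,0],0],[0.2,[0,0,0],0]]'

```text
clock: 14.3
eef_pos: [560.5, 218.0, 143.1]
eef_rot: [3.141, -0.0, 1.523]
wrist_force: [-1.7, -0.4, 0.6]
finger_gap: 28.0
```

>>> arm_command --steps '[[0.2,[0,0.1,0],0],[0.2,[0,0.1,0],0],[0.2,[0,0,0],0],[0.2,[0,0,0],0]]'

```text
clock: 14.63
eef_pos: [562.6, 218.0, 143.1]
eef_rot: [3.141, -0.0, 1.523]
wrist_force: [-2.2, 0.5, 1.0]
finger_gap: 27.8
```

>>> arm_command --steps '[[0.2,[0,0.1,0],0],[0.2,[0,0.1,0],0],[0.2,[0,0,0],0],[0.2,[0,0,0],0]]'

```text
clock: 14.97
eef_pos: [564.7, 217.8, 143.0]
eef_rot: [3.141, -0.0, 1.523]
wrist_force: [-0.6, 0.0, 2.2]
finger_gap: 27.9
```

>>> arm_command --steps '[[0.2,[0,0.1,0],0],[0.2,[0,0.1,0],0],[0.2,[0,0,0],0],[0.2,[0,0,0],0]]'

```text
clock: 15.3
eef_pos: [566.6, 217.7, 143.0]
eef_rot: [3.141, -0.0, 1.523]
wrist_force: [-1.0, -0.2, 1.0]
finger_gap: 27.9
```

>>> arm_command --steps '[[0.2,[0,0.1,0],0],[0.2,[0,0.1,0],0],[0.2,[0,0.1,0],0],[0.2,[0,0,0],0],[0.2,[0,0,0],0]]'

```text
clock: 15.72
eef_pos: [569.7, 217.5, 143.0]
eef_rot: [3.141, -0.0, 1.523]
wrist_force: [0.3, -0.7, 0.9]
finger_gap: 28.0
```

>>> arm_command --steps '[[0.2,[0,0.1,0],0],[0.2,[0,0.1,0],0],[0.2,[0,0.1,0],0],[0.2,[0,0,0],0],[0.2,[0,0,0],0]]'

```text
clock: 16.13
eef_pos: [572.6, 217.4, 143.0]
eef_rot: [3.141, -0.0, 1.523]
wrist_force: [-0.3, -0.3, 1.5]
finger_gap: 27.6
```

>>> arm_command --steps '[[0.2,[0,0.1,0],0],[0.2,[0,0.1,0],0],[0.2,[0,0.1,0],0],[0.2,[0,0,0],0],[0.2,[0,0,0],0]]'

```text
clock: 16.55
eef_pos: [575.6, 217.3, 143.0]
eef_rot: [3.141, -0.0, 1.523]
wrist_force: [-0.6, -1.3, 1.9]
finger_gap: 28.1
```

Run:
```python
from h import *
F=[]
for n in["scene","side","wrist"]*2:
    p,D=manip.camera(n);p=p[:,:,::-1];cv2.imwrite(n+"10.png",p);np.save(n+"10.npy",D)
    st=manip.read_state();F.append(st["wrist_force"])
print(np.mean(F,0),st["eef_pos"])
a=cv2.resize(cv2.imread("scene10.png")[135:205,385:445],None,fx=6.5,fy=6.5,interpolation=cv2.INTER_CUBIC)
b=cv2.resize(cv2.imread("side10.png")[120:190,285:345],None,fx=6.5,fy=6.5,interpolation=cv2.INTER_CUBIC)
cv2.imwrite("pics/c10.png",np.hstack([a,b]));cv2.imwrite("pics/w10.png",p)
```

```text
[ 0.79873656 -0.04904616  1.17613407] [575.52531814 217.25982768 143.02551267]
```

View pics/c10.png

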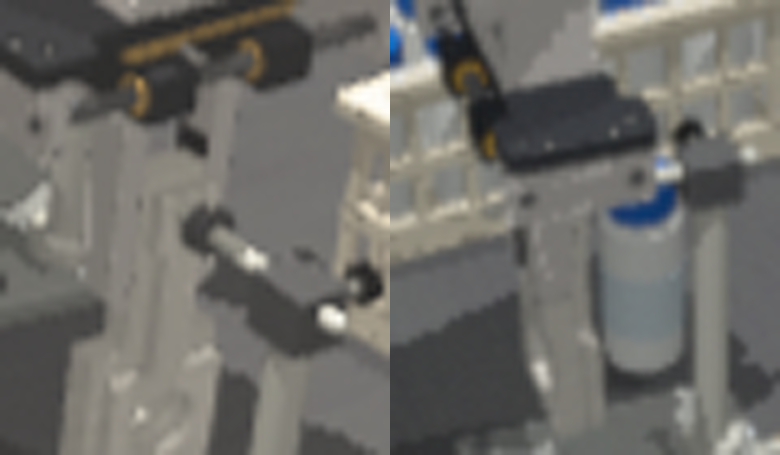

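View pics/w10.png

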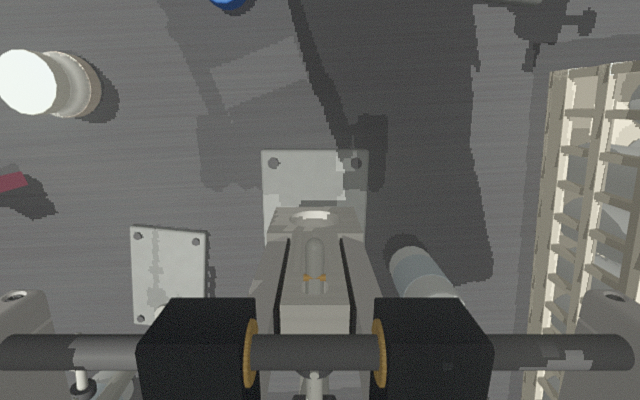

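>>> arm_command --steps '[[0.2,[0,0.1,0],0],[0.2,[0,0.1,0],0],[0.2,[0,0.1,0],0],[0.2,[0,0,0],0],[0.2,[0,0,0],0]]'

```text
clock: 17.27
eef_pos: [578.5, 217.2, 142.9]
eef_rot: [3.141, -0.0, 1.523]
wrist_force: [-0.0, -0.4, 1.1]
finger_gap: 28.0
```

>>> arm_command --steps '[[0.2,[0,0.05,0],0],[0.2,[0,0.05,0],0],[0.2,[0,0.05,0],0],[0.2,[0,0,0],0],[0.2,[0,0,0],0]]'

```text
clock: 17.68
eef_pos: [580.0, 217.1, 142.9]
eef_rot: [3.142, -0.0, 1.523]
wrist_force: [-0.8, -0.5, 1.1]
finger_gap: 27.8
```

>>> arm_command --steps '[[0.2,[0,0.05,0],0],[0.2,[0,0.05,0],0],[0.2,[0,0,0],0],[0.2,[0,0,0],0]]'

```text
clock: 18.02
eef_pos: [581.0, 217.0, 143.0]
eef_rot: [3.141, -0.0, 1.523]
wrist_force: [0.3, 0.3, 1.6]
finger_gap: 28.0
```

```bash
cat > f.py <<'E'
from h import *
import sys
F=[]
for i in range(int(sys.argv[2]) if len(sys.argv)>2 else 4):
    p,D=manip.camera("wrist");p=p[:,:,::-1]
    st=manip.read_state();F.append(st["wrist_force"])
print(np.mean(F,0).round(2),st["eef_pos"].round(2),st["eef_rot"].round(4),st["clock"])
cv2.imwrite("pics/%s.png"%sys.argv[1],cv2.resize(p[200:345,250:380],None,fx=4,fy=4,interpolation=cv2.INTER_CUBIC));np.save("D.npy",D)
E
python3 f.py w11
```

```text
[-0.04 -0.13  0.84] [580.97 217.03 142.98] [ 3.1414 -0.      1.523 ] 18.2167
```

View pics/w11.png

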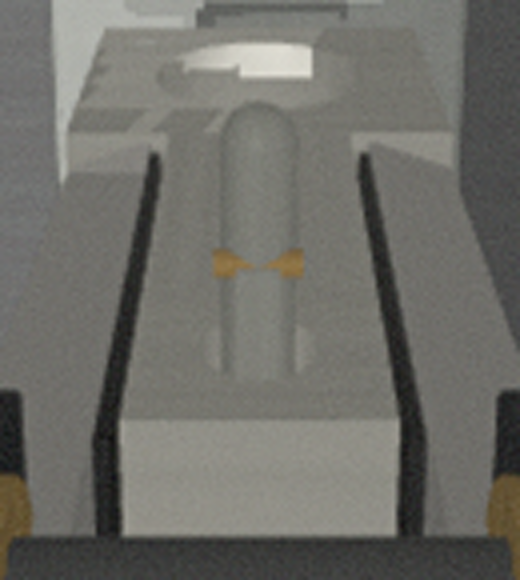

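>>> arm_command --steps '[[0.2,[0,0.05,0],0],[0.2,[0,0.05,0],0],[0.2,[0,0,0],0],[0.2,[0,0,0],0]]'

```text
clock: 18.55
eef_pos: [582.0, 217.0, 142.9]
eef_rot: [3.142, -0.0, 1.523]
wrist_force: [-0.4, 0.5, -0.0]
finger_gap: 27.7
```

>>> arm_command --steps '[[0.2,[0,0.05,0],0],[0.2,[0,0,0],0],[0.2,[0,0.05,0],0],[0.2,[0,0,0],0]]'

```text
clock: 18.88
eef_pos: [582.9, 216.9, 142.7]
eef_rot: [-3.141, 0.0, 1.523]
wrist_force: [0.4, 0.3, -1.7]
finger_gap: 27.7
```

>>> arm_command --steps '[[0.2,[0,0.05,0],0],[0.2,[0,0,0],0],[0.2,[0,0,0],0]]'

```text
clock: 19.13
eef_pos: [583.4, 216.9, 142.8]
eef_rot: [-3.142, 0.0, 1.523]
wrist_force: [0.4, 0.7, -1.9]
finger_gap: 28.1
```

```bash
python3 f.py w12
```

```text
[-0.27  0.23 -1.61] [583.44 216.93 142.96] [ 3.1415 -0.      1.523 ] 19.3333
```

>>> arm_command --steps '[[0.2,[0,0.05,0],0],[0.2,[0,0,0],0],[0.2,[0,0.03,0],0],[0.2,[0,0,0],0],[0.2,[0,0,0],0]]'

```text
clock: 19.75
eef_pos: [584.3, 216.9, 143.0]
eef_rot: [3.142, -0.0, 1.523]
wrist_force: [0.7, -0.2, -1.8]
finger_gap: 27.9
```

```bash
python3 f.py w13
```

```text
[-0.36 -0.34 -1.83] [584.24 216.87 142.97] [ 3.1415 -0.      1.523 ] 19.95
```

View pics/w13.png

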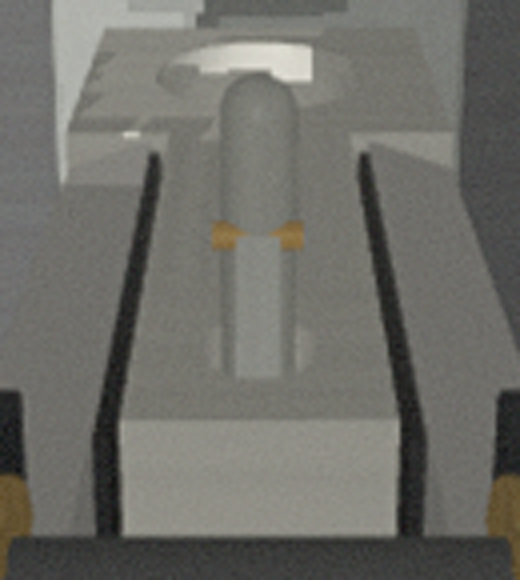

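>>> arm_command --steps '[[0.2,[0,0.03,0],0],[0.2,[0,0,0],0],[0.2,[0,0.02,0],0],[0.2,[0,0,0],0]]'

```text
clock: 20.28
eef_pos: [584.7, 216.8, 142.9]
eef_rot: [-3.142, -0.0, 1.523]
wrist_force: [-0.6, 0.2, -2.4]
finger_gap: 27.4
```

```bash
python3 f.py w14
```

```text
[-0.29  0.32 -1.4 ] [584.73 216.86 142.96] [ 3.1415 -0.      1.523 ] 20.4833
```

>>> arm_command --steps '[[0.2,[0,0.02,0],0],[0.2,[0,0,0],0],[0.2,[0,0.02,0],0],[0.2,[0,0,0],0]]'

```text
clock: 20.82
eef_pos: [585.0, 216.8, 142.9]
eef_rot: [-3.141, 0.0, 1.523]
wrist_force: [-1.0, 0.2, -2.1]
finger_gap: 28.0
```

```bash
python3 f.py w14
```

```text
[-1.67  0.19 -1.58] [585.06 216.84 142.93] [-3.1414  0.      1.523 ] 21.0167
```

>>> arm_command --steps '[[0.2,[0,0.02,0],0],[0.2,[0,0,0],0],[0.2,[0,0,0],0]]'

```text
clock: 21.27
eef_pos: [585.1, 216.8, 142.9]
eef_rot: [-3.141, 0.0, 1.523]
wrist_force: [-4.4, 0.3, -0.5]
finger_gap: 28.0
```

```bash
python3 f.py w15
```

```text
[-5.54 -0.04  0.22] [585.06 216.83 142.91] [-3.1409e+00  1.0000e-04  1.5231e+00] 21.4667
```

>>> arm_command --steps '[[0.2,[0,0,0],0],[0.2,[0,0,0],0],[0.2,[0,0,0],0]]'

```text
clock: 21.72
eef_pos: [585.1, 216.8, 142.9]
eef_rot: [-3.141, 0.0, 1.523]
wrist_force: [-5.2, 0.3, -0.4]
finger_gap: 28.1
```

```bash
python3 f.py w16
```

```text
[-5.15 -0.19  0.03] [585.05 216.84 142.92] [-3.1409e+00  1.0000e-04  1.5231e+00] 21.9167
```

View pics/w16.png

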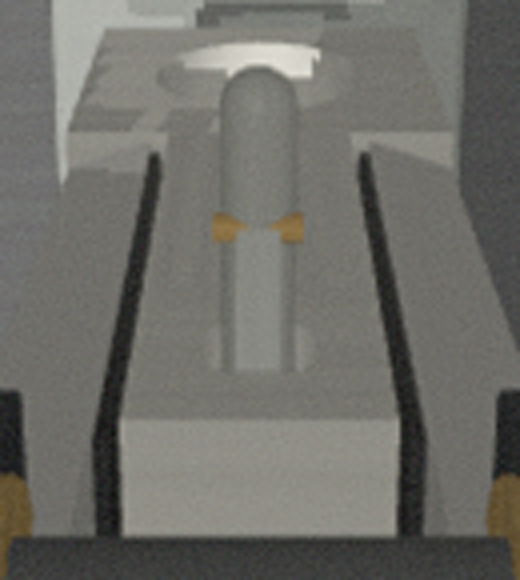

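>>> arm_command --steps '[[0.2,[0,-0.06,0],0],[0.2,[0,-0.05,0],0],[0.2,[0,0,0.05],0],[0.2,[0,0,0.05],0],[0.2,[0,0,0],0]]'

```text
clock: 22.33
eef_pos: [584.3, 216.8, 141.8]
eef_rot: [3.142, 0.0, 1.523]
wrist_force: [0.3, 0.1, -1.1]
finger_gap: 28.2
```

```bash
python3 f.py w17
```

```text
[-0.55 -0.71 -2.01] [584.27 216.87 141.96] [ 3.1415 -0.      1.523 ] 22.5333
```

>>> arm_command --steps '[[0.2,[0,0,0.03],0],[0.2,[0,0,0.03],0],[0.2,[0,0,0],0],[0.2,[0,0,0],0]]'

```text
clock: 22.87
eef_pos: [584.2, 216.9, 141.3]
eef_rot: [-3.141, 0.0, 1.523]
wrist_force: [-0.8, -0.6, -1.4]
finger_gap: 27.6
```

```bash
python3 f.py w18
```

```text
[ 0.06 -0.26 -1.65] [584.23 216.86 141.36] [3.1416 0.     1.523 ] 23.0667
```

>>> arm_command --steps '[[0.2,[0,0,0.03],0],[0.2,[0,0,0],0],[0.2,[0,0,0.03],0],[0.2,[0,0,0],0],[0.2,[0,0,0],0]]'

```text
clock: 23.48
eef_pos: [584.3, 216.9, 140.8]
eef_rot: [3.141, -0.0, 1.523]
wrist_force: [-0.3, 0.1, -0.9]
finger_gap: 27.5
```

```bash
python3 f.py w19
```

```text
[-0.54 -0.25 -0.47] [584.24 216.88 140.8 ] [ 3.1415 -0.      1.523 ] 23.6833
```

>>> arm_command --steps '[[0.2,[0,0,0.01],0],[0.2,[0,0,0],0],[0.2,[0,0,0],0]]' --force 4

```text
clock: 23.93
eef_pos: [584.3, 216.8, 140.8]
eef_rot: [3.141, -0.0, 1.523]
wrist_force: [-1.4, -1.1, 0.5]
finger_gap: 28.0
```

>>> arm_command --steps '[[0.35,[0,0,0],0],[0.4,[0,0,0],0],[0.45,[0,0,0],0],[0.5,[0,0,0],0],[0.5,[0,0,0],0]]'

```text
clock: 24.35
eef_pos: [584.2, 216.9, 140.6]
eef_rot: [-3.142, -0.0, 1.523]
wrist_force: [0.1, -0.5, -0.3]
finger_gap: 47.0
```

```bash
python3 f.py w20
```

```text
[ 0.3   0.11 -0.11] [584.22 216.87 140.67] [ 3.1416 -0.      1.523 ] 24.55
```

View pics/w20.png

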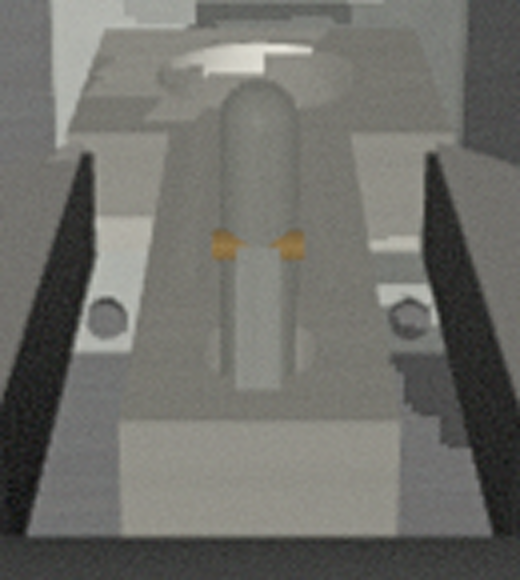

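>>> arm_command --steps '[[0.7,[0,0,0],0],[0.8,[0,0,0],0],[0.8,[0,0,0],0],[0.8,[0,0,0],0],[0.8,[0,0,-0.5],0]]'

```text
clock: 24.97
eef_pos: [583.8, 216.7, 144.9]
eef_rot: [-3.14, 0.001, 1.523]
wrist_force: [-0.4, -0.4, 0.1]
finger_gap: 74.4
```

>>> arm_command --steps '[[0.8,[0,0,-1],0],[0.8,[0,0,-2],0],[0.8,[0,0,-3],0],[0.8,[0,0,-4],0],[0.8,[0,0,-4],0]]'

```text
clock: 25.38
eef_pos: [583.7, 216.7, 288.0]
eef_rot: [-3.141, 0.0, 1.523]
wrist_force: [0.7, -0.2, -0.2]
finger_gap: 75.2
```

>>> arm_command --steps '[[0.8,[0,2,-2],0],[0.8,[0,4,0],0],[0.8,[0,3,0],0],[0.8,[0,0,0],0],[0.8,[0,0,0],0]]'

```text
clock: 25.8
eef_pos: [674.8, 212.2, 304.2]
eef_rot: [-3.14, 0.001, 1.522]
wrist_force: [-1.7, -0.6, -0.4]
finger_gap: 75.1
```

Run:
```python
from h import *
import pickle
for k in range(3):
    st=manip.read_state();p,D=manip.camera("wrist");p=p[:,:,::-1]
print(st["eef_pos"],st["clock"])
cv2.imwrite("wrist21.png",p);np.save("wrist21.npy",D);pickle.dump(st,open("st21.pkl","wb"))
q,E=manip.camera("scene");q=q[:,:,::-1];cv2.imwrite("scene21.png",q);np.save("scene21.npy",E)
cv2.imwrite("pics/w21.png",p)
cv2.imwrite("pics/s21.png",cv2.resize(q[135:255,370:470],None,fx=5,fy=5,interpolation=2))
```

```text
[673.57431373 212.67509004 306.44590152] 25.9
```

View pics/w21.png

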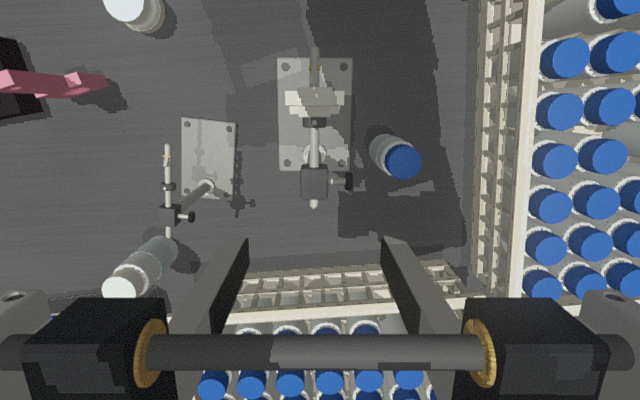

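View pics/s21.png

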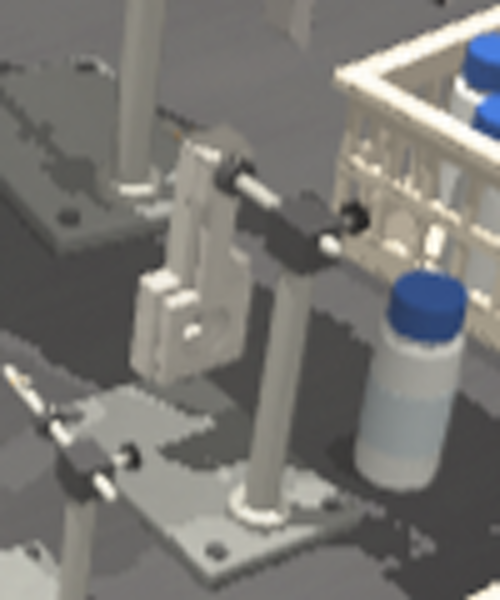

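>>> arm_command --steps '[[0.8,[0,0,0],0],[0.8,[0,0,0],0],[0.8,[0,0,0],0],[0.8,[0,0,0],0],[0.8,[0,0,0],0]]'

```text
clock: 26.42
eef_pos: [674.0, 212.6, 305.8]
eef_rot: [3.141, -0.0, 1.523]
wrist_force: [-0.2, -0.6, 0.7]
finger_gap: 75.0
```

>>> arm_command --steps '[[0.8,[0,0,0],0],[0.8,[0,0,0],0],[0.8,[0,0,0],0],[0.8,[0,0,0],0],[0.8,[0,0,0],0]]'

```text
clock: 26.83
eef_pos: [674.1, 212.6, 305.6]
eef_rot: [-3.142, 0.0, 1.523]
wrist_force: [0.1, 0.4, 0.7]
finger_gap: 75.0
```

Run:
```python
from h import *
c=manip.calibration("wrist")
ims=[]
for k in range(4):
    st=manip.read_state();p,D=manip.camera("wrist");p=p[:,:,::-1];ims.append(p.astype(int))
    P=cloud("wrist",D,st)
    m=(P[...,2]>198)&(P[...,2]<205.5)&(P[...,0]>545)&(P[...,0]<606)&(P[...,1]>195)&(P[...,1]<240)
    q=P[m];print(q.mean(0).round(2),q[:,0].min().round(1),q[:,0].max().round(1),st["clock"].__round__(2))
print(st["eef_pos"], "frame diff",abs(ims[-1]-ims[0])[40:140,270:360].mean())
for x in range(550,610,3):
    r=P[(abs(P[...,0]-x)<1.5)&(abs(P[...,1]-(218.3-.05*(x-549.5)))<2)&(P[...,2]>170)]
    if len(r):print(x,np.median(r[:,2]).round(1),end="; ")
cv2.imwrite("pics/w22.png",cv2.resize(p[35:135,270:360],None,fx=6,fy=6,interpolation=2))
```

```text
[590.64 218.29 200.77] 572.9 605.9 26.83
[590.55 218.34 200.76] 570.6 606.0 26.88
[590.7  218.28 200.8 ] 570.0 605.9 26.93
[590.61 218.32 200.79] 570.8 606.0 26.98
[674.1236355  212.56510893 305.65189749] frame diff 2.6333703703703706
550 192.7; 553 193.8; 556 193.4; 559 193.6; 562 192.9; 565 193.8; 568 195.3; 571 196.1; 574 198.5; 577 195.2; 580 200.9; 583 201.2; 586 201.3; 589 201.0; 592 484.8; 595 200.1; 598 200.2; 601 200.1; 604 199.6; 607 200.3;
```

View pics/w22.png

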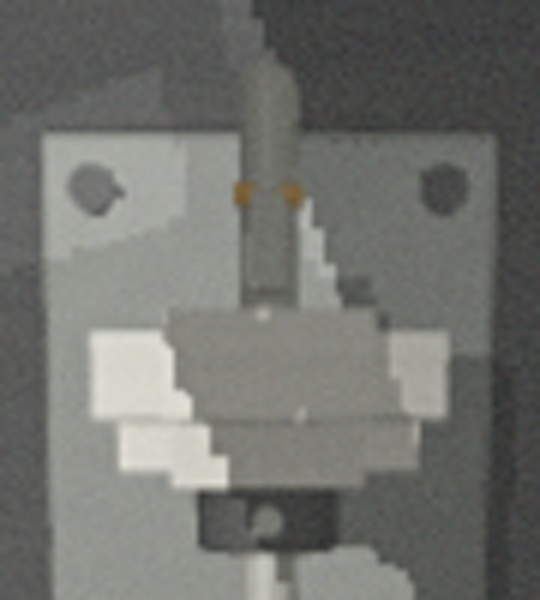

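```bash
python3 -c "
from cell import manip
print(manip.sign_off())"
```

```text
the job is handed in; nothing more can be done
None
```

The wide gauge now hangs on the hook in front of the slim one, with the keeper up in front of both, and I handed the job in at about 27 s.

**What I did:** I lifted the wide gauge straight out of the block and threaded its eye on the rod by feel. Going over the keeper took about 2 N along the rod, and the lift force dropped back when it sprang up. I then pressed the pair against the stop at about 5 N for a little under a second. Last, I backed off, lowered the eye onto the rod, let go and withdrew upward.

**Last checks:**
- **Keeper:** its ramp shows up, reaching about 198.5 mm in the last depth image (the rod's top reads about 193.5 mm).
- **Height:** the gauge tops read about 201 mm (wide) and 200 mm (slim). For the wide gauge that puts the eye at about 187 mm.
- **Rest:** both sit flush between keeper and collar, with no visible motion over four frames. The gripper stands clear of everything.

**What disagreed:**
- The fixed cameras and the wrist camera differed by about 4 mm sideways on where the block and stand stood. I went by the wrist camera, corrected by where it saw the gripped gauge.
- The 5 N is the wrist reading. The force between the two gauges was not measured directly.

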